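Slide a flat straightedge over the worktop edge and put it away in the tray

ROBOT

A 6-joint arm with a two-finger parallel gripper is mounted at the origin on a cart in front of the work surface, level with it; the furniture and walls round the work are solid. World frame = base frame: x ahead of the robot, y to its left, z up, the work surface at z = 0. Lengths are in m, angles in rad, forces in N, time in s.
With the tool pointing down it reaches from about 0.375 to 0.9 m from the base axis. Payload 3.1 kg.
Tool frame: the origin (TCP) lies at the very end of the fingers, on their centre line; the grasp point (between the pads) lies 19 mm behind it; z points along the fingers, y is the direction in which the jaws open and shut (so a half turn about z gives the same grasp; the last joint's range is limited). The gripper opens to 87 mm and grips with 3 to 60 N. Pads are 19 mm wide; open, the fingers measure 117 mm over their backs; the gripper's body (75 mm by 190 mm) begins 51 mm behind the grasp point.
Start: joints at [-1.335, 0.527, 1.433, -0, 1.181, -0.178], TCP at [0.252, -0.572, 0.187] pointing down, gripper open.
Joint ranges: [-3.08, 3.08], [-0.75, 2.2], [0.22, 2.44], [-1.43, 4.57], [0, 2.65], [-2.85, 2.85]. Speed limits (rad/s): [2.79, 2.79, 3.14, 3.14, 3.14, 3.14].

INTERFACE

Orientations are given as a unit quaternion [x, y, z, w].
In Python, from rig import robot gives the robot as it stands. The module is installed in compiled form; this text tells all that it offers.
- The arm moves only by the tool send_rows, never from a script. Its argument "deltas" is a list of rows, each an object of numbers: "tx", "ty", "tz": the shift along the tool's x, y, z in cm; "rx", "ry", "rz": the turn, a rotation vector about the tool's x, y, z in rad. A call has 1 to 5 rows; each row is the pose to reach, as a shift and turn from the pose commanded when the call began, along the tool's axes at that moment; what a row does not reach only later rows make up. A row lasts 1/12 s, in which the tool goes at most 41.7 mm and 7.16 degrees, less where a joint would pass 70% of its speed; a pose out of reach is approached as far as the arm can. A call with a gripper value outside its range is refused whole. "claw" is the finger opening in cm, from 0 to 8.7, set as the call begins (left out, the last holds). The fingers move at their own pace and stop on an object; "squeeze" is the grip in N (left out, the last holds). Time passes only in rows, so rows that repeat a pose let the fingers close. It gives the time, the measured TCP pose, the force and the opening at its end, in the units of the state.
- robot.get_obs(): the state, without advancing time (a new reading comes with each control period).
- robot.camera(name): name is "side" or "top"; returns a dict with "color" (420x560x3 uint8, red, green, blue), "z_map" (420x560 float32, m along the optical axis (not along the pixel's ray), 0 where there is no reading), "intrinsics" (3x3 intrinsics, pixels), "R" (3x3) and "t" (3): a world point X has camera coordinates R X + t. Camera axes: x right, y down, z forward; pixel columns grow to the right and rows downward; lengths in m; the calibration is good to about 2 mm. A picture is of the moment at which its call begins.
- robot.hand_in(): hands the job in, once; it reports no verdict.
Trained networks look in the newest picture that a camera, given by its name, has taken for a name from the list of things; names that differ only in an ending like _2 or _b are one class to them, and where a whole thing is asked for, a point or a joint stands for the part that bears it (a point fixed in the world has none). Each returns a list of dicts, best first, with "p" (0 to 1); they miss things now and then, are a little off and sometimes report something else, mostly with a low value. They report only what shows in the picture. A call takes as long as a camera call.
- robot.outline_of(label, camera): "pixels" (420x560 bool, what is visible of it) and "xy" ([column, row] in pixels, amid what is visible of it).
- robot.tip_of(label, camera): "xy" ([column, row] in pixels: a listed point, or the origin of a listed thing).
The state is a dict: "time": time; "q": joint angles; "joint_velocities": joint speeds; "joint_torque": joint torques, N m; "position": TCP position; "tool_rot": TCP orientation; "ft_force": force on the tool from outside, world axes, zero at the start; "moment": the same for the moment, N m; "grip_width": finger opening in m.
Only numpy, scipy, OpenCV 4.12 (cv2) and the standard library are available. Lean on these libraries where they do the work, as an engineer would, in place of code of your own. Each camera call takes 0.05 s, during which the arm holds its last target.

TASK

The metal straightedge lies flat on the worktop, too thin to be picked up there: slide it towards you until its near end sticks out about 5 cm past the front edge of the worktop, without letting it fall. Then take it by the end that sticks out, lift it well clear, and lay it (do not drop it) flat on the floor of the black desk tray, beside the pen and the eraser, leaving those two where they lie.

Things in the scene. Friction and masses are not known exactly. Their poses are not given: they have to be found in the camera images.
- straightedge: loose metal straightedge lying flat on the worktop, left or right of the robot, pointing roughly away from it: bare aluminium bar 190 (x) x 36 (y) x 3 mm, 50 to 100 g, ribbed black rubber strip (120 x 26 mm, 1 mm proud) along the middle of its top, small eyelet at the far end. Origin: centre of its underside; +x runs from near to far end. Fingertips pressed on the strip (5 to 20 N) drag it along
- straightedge_center (a point): centre of the straightedge, half-way up its thickness.
- straightedge_near_end (a point): middle of the straightedge's end edge nearer the robot (without eyelet), half-way up its thickness; at the start 25 to 60 mm behind the worktop's front edge. Up to 75 mm of it may stick out past the edge before it tips
- straightedge_far_end (a point): middle of the straightedge's end edge farther from the robot (with the eyelet), half-way up its thickness
- worktop_edge (a point): a point on the top of the worktop's front edge, in front of the robot. The edge is straight and parallel to y (x = 0.360 all along), the top level at z = 0, 40 mm thick. In front of it is open space: fingers can stand astride the straightedge's 36 mm width there and reach below the worktop's level
- tray: black open desk tray, does not move, on the other side of the robot from the straightedge: 295 (x) x 136 (y) x 17 mm, its long side roughly across the robot's view (along world y), +y side nearer the robot. Floor 3 mm, walls 2 to 3 mm thick, inside 290 x 132 mm. Origin: centre of its underside. Pen and eraser lie along its +y wall, beyond y = +30 mm; from y = -66 to +30 mm it is empty
- tray_pen: loose slim ballpoint pen, 145 mm long (its y), 11 mm wide, 9 mm high, lying in the tray along its +y wall. Origin: centre of its underside
- tray_eraser: loose eraser in a sleeve, 58 mm long (its y), 22 mm wide, 12 mm high, lying in the tray along its +y wall. Origin: centre of its underside

How it is judged:
On the way, in this order (a step that is already met when the one before it is completed fails the run):
1. the straightedge lies flat on the worktop with its near end at least 30 mm out past the front edge (world x of straightedge_near_end below 0.33 m and height (world z) of straightedge_center between -0.002 and 0.006 m and angle between straightedge's own z axis and vertical below 0.08 rad), for 0.2 s.
2. it is held by the fingers with its centre at least 40 mm above the worktop (contact force between the fingers and straightedge above 0.5 N and height (world z) of straightedge_center above 0.04 m), for 0.2 s.
3. it is lowered into the tray while still held: over the tray, its centre less than 35 mm above the tray's underside (contact force between the fingers and straightedge above 0.5 N and z of straightedge_center in the frame of tray below 0.035 m and x of straightedge_center in the frame of tray between -0.146 and 0.146 m and y of straightedge_center in the frame of tray between -0.066 and 0.066 m), for 0.05 s.
At the end, for the whole second after the job is handed in: The straightedge lies at rest, released, flat on the tray's floor with both ends inside the tray's walls (the middle of each end less than 8.5 mm above the tray's underside, so not on top of the pen, the eraser or a wall); pen and eraser were moved no more than 30 mm (x of straightedge_near_end in the frame of tray between -0.146 and 0.146 m and y of straightedge_near_end in the frame of tray between -0.066 and 0.066 m and x of straightedge_far_end in the frame of tray between -0.146 and 0.146 m and y of straightedge_far_end in the frame of tray between -0.066 and 0.066 m and z of straightedge_near_end in the frame of tray between 0.001 and 0.0085 m and z of straightedge_far_end in the frame of tray between 0.001 and 0.0085 m and linear speed of straightedge below 0.02 m/s and angular speed of straightedge below 0.2 rad/s); the robot touches nothing.
It fails at once if the straightedge falls off the worktop (height (world z) of straightedge_center below -0.03 m).
It fails at once if the pen in the tray is moved more than 30 mm (distance of tray_pen from where it was at the start of the episode above 0.03 m).
It fails at once if the eraser in the tray is moved more than 30 mm (distance of tray_eraser from where it was at the start of the episode above 0.03 m).
It also fails if it takes over 64 s, if anything falls off the work surface, if the arm or the gripper's body presses on something with over 40 N, if the wrist force passes 120 N, or if a joint passes its speed limit or range.

## Working session

There is one attempt and no reset: what is moved stays moved. The work goes in short steps, Python scripts to look and compute and a tool call to move; the robot and the scene stay as the last step left them, time stands still between calls to the robot, and variables do not carry over. Pictures are saved under pics/ and viewed, and the job is handed in when it is done.

Besides the shell and the picture viewer there is one more tool, called as name(argument=value, ...), one argument or row to a line, values as JSON. send_rows: Moves the arm, as the interface text tells. Its arguments: {"type":"object","properties":{"deltas":{"type":"array","items":{"type":"object","properties":{"tx":{"type":"number"},"ty":{"type":"number"},"tz":{"type":"number"},"rx":{"type":"number"},"ry":{"type":"number"},"rz":{"type":"number"}}}},"claw":{"type":"number"},"squeeze":{"type":"number"}},"required":["deltas"]}

```bash
mkdir -p pics; cat > h.py <<'E'
import numpy as np, cv2
from rig import robot
from scipy.spatial.transform import Rotation as Ro
def cam(n):
    c=robot.camera(n); return c
def proj(c,X):
    p=c["R"]@np.asarray(X,float)+c["t"]; u=c["intrinsics"]@p; return u[:2]/u[2]
def ray(c,uv):
    d=np.linalg.inv(c["intrinsics"])@np.array([uv[0],uv[1],1.]); R=c["R"]; return -R.T@c["t"], R.T@d
def onz(c,uv,z):
    o,d=ray(c,uv); return o+d*(z-o[2])/d[2]
def depthpt(c,uv):
    o,d=ray(c,uv); z=c["z_map"][int(round(uv[1])),int(round(uv[0]))]; return o+d*z
def tri(c1,u1,c2,u2):
    o1,d1=ray(c1,u1);o2,d2=ray(c2,u2)
    A=np.stack([d1,-d2],1); s=np.linalg.lstsq(A,o2-o1,rcond=None)[0]
    a=o1+d1*s[0];b=o2+d2*s[1]; return (a+b)/2, np.linalg.norm(a-b)
def save(c,n): cv2.imwrite('pics/'+n+'.png',c["color"][:,:,::-1])
E
python3 - <<'E'
from h import *
np.set_printoptions(precision=4,suppress=True)
o=robot.get_obs(); print(o["time"],o["position"],o["tool_rot"],o["grip_width"],o["ft_force"])
C={}
for n in("side","top"):
    c=cam(n);C[n]=c;save(c,n+'0'); print(n,"pos",-c["R"].T@c["t"],"fwd",c["R"][2])
    for l in("straightedge_center","straightedge_near_end","straightedge_far_end","worktop_edge","tray","tray_pen","tray_eraser"):
        for r in robot.tip_of(l,n)[:2]:
            print(n,l,round(r["p"],2),r["xy"],onz(c,r["xy"],0.0),depthpt(c,r["xy"]))
E
```

```text
0.0 [ 0.2517 -0.5712  0.1864] [ 0.9786  0.2059 -0.     -0.0011] 0.0873830575080321 [-0.4927 -0.0419  0.2006]
side pos [-0.0154 -1.0676  0.5866] fwd [ 0.3863  0.8309 -0.4006]
side straightedge_center 0.42 [242.2, 195.9] [0.5001 0.2799 0.    ] [ 0.2054 -0.4903  0.3353]
side straightedge_near_end 0.5 [212.0, 198.5] [0.4009 0.2999 0.    ] [0.3996 0.2957 0.0018]
side worktop_edge 0.95 [231.7, 239.7] [ 0.3581 -0.0032  0.    ] [ 0.3616  0.0069 -0.0056]
side tray 0.93 [320.6, 272.3] [ 0.4933 -0.2499  0.    ] [ 0.2612 -0.6229  0.2676]
side tray_pen 0.64 [289.6, 256.0] [ 0.4612 -0.1488  0.    ] [ 0.4487 -0.1729  0.0154]
side tray_pen 0.52 [317.2, 288.2] [ 0.4517 -0.3058  0.    ] [ 0.2616 -0.6159  0.2388]
side tray_eraser 0.51 [288.7, 254.4] [ 0.4629 -0.1404  0.    ] [ 0.4504 -0.1645  0.0153]
side tray_eraser 0.49 [245.2, 197.5] [0.504  0.2626 0.    ] [ 0.2058 -0.501   0.3367]
top pos [0.3477 0.0456 1.0256] fwd [ 0.1522 -0.0268 -0.988 ]
top straightedge_center 0.97 [178.2, 211.5] [0.4993 0.2668 0.    ] [0.4986 0.2658 0.0049]
top straightedge_near_end 0.63 [166.8, 253.2] [0.3925 0.2904 0.    ] [0.3925 0.2903 0.0006]
top straightedge_far_end 0.85 [186.1, 177.4] [0.5893 0.2507 0.    ] [0.5891 0.2506 0.0004]
top worktop_edge 0.57 [280.9, 268.5] [0.3575 0.0019 0.    ] [ 0.366  -0.0365 -0.899 ]
top tray 0.8 [378.7, 219.9] [ 0.4851 -0.251   0.    ] [ 0.4848 -0.2503  0.0025]
top tray_pen 0.53 [401.8, 233.5] [ 0.4505 -0.3102  0.    ] [ 0.4494 -0.3065  0.0109]
top tray_eraser 0.7 [342.7, 233.2] [ 0.4492 -0.1566  0.    ] [ 0.4478 -0.1538  0.0143]
top tray_eraser 0.63 [281.8, 266.2] [ 0.3632 -0.0004  0.    ] [ 0.3632 -0.0003  0.0016]
```

```bash
python3 -c "
import cv2
for n in('top','side'):
    a=cv2.imread(f'pics/{n}0.png'); cv2.imwrite(f'pics/{n}0b.png',cv2.resize(a,(784,588)))"
```

```text
(no output)
```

View pics/top0.png

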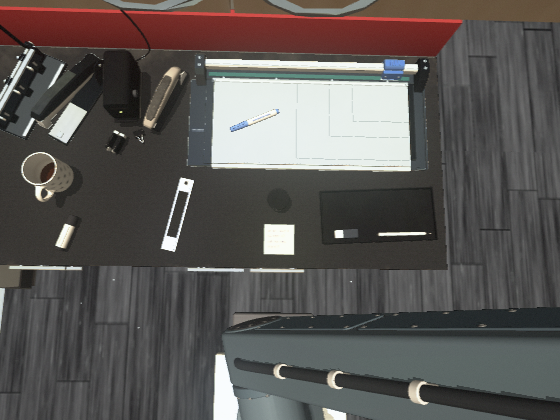

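View pics/side0.png

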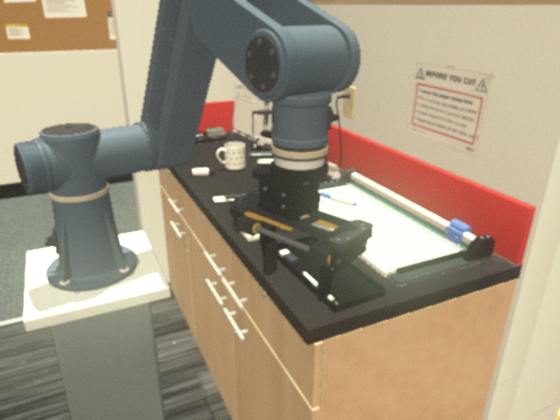

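```bash
cat >> h.py <<'E'
def rect(c,label,n,z):
    rs=robot.outline_of(label,n)
    if not rs: return None
    r=rs[0]; m=r["pixels"].astype(np.uint8)
    ys,xs=np.nonzero(m)
    P=np.array([onz(c,(x,y),z)[:2] for x,y in zip(xs,ys)])
    b=cv2.minAreaRect((P*1000).astype(np.float32))
    return r["p"],len(xs),b,cv2.boxPoints(b)
E
python3 - <<'E'
from h import *
np.set_printoptions(precision=4,suppress=True)
c=cam("top")
for l,z in(("straightedge_center",.003),("tray",.017),("tray_pen",.009),("tray_eraser",.012)):
    r=rect(c,l,"top",z); print(l,r[0],r[1],r[2]); print(r[3])
a=c["color"]
def warp(x0,x1,y0,y1,z,n):
    s=2500
    H=int((x1-x0)*s);W=int((y1-y0)*s)
    # row: x decreasing ; col: y decreasing
    yy,xx=np.mgrid[0:H,0:W]; X=np.stack([x1-yy/s,y1-xx/s,0*xx+z],-1)
    p=X@c["R"].T+c["t"]; u=p@c["intrinsics"].T; u=(u[...,:2]/u[...,2:]).astype(np.float32)
    im=cv2.remap(a,u[...,0],u[...,1],cv2.INTER_CUBIC)
    im=cv2.convertScaleAbs(im,alpha=1.5,beta=20)
    for k in range(int(x0*100),int(x1*100)+1): 
        if k%2==0:cv2.putText(im,str(k),(0,int((x1-k/100)*s)),0,.35,(255,255,0));cv2.line(im,(0,int((x1-k/100)*s)),(W,int((x1-k/100)*s)),(90,90,0),1)
    for k in range(int(np.floor(y0*100)),int(y1*100)+1):
        if k%2==0:cv2.putText(im,str(k),(int((y1-k/100)*s),12),0,.35,(255,255,0));cv2.line(im,(int((y1-k/100)*s),0),(int((y1-k/100)*s),H),(90,90,0),1)
    cv2.imwrite('pics/'+n+'.png',im[:,:,::-1])
warp(.36,.62,.20,.34,.003,'w1'); warp(.36,.60,-.44,-.12,.005,'w2')
E
```

```text
straightedge_center 0.61 1043 ((493.7324523925781, 267.5780029296875), (36.8138313293457, 190.38377380371094), 77.52652740478516)
[[396.8118 270.1658]
 [582.7018 229.0453]
 [590.6531 264.9902]
 [404.7631 306.1107]]
tray 0.73 5682 ((496.58245849609375, -243.49061584472656), (136.90370178222656, 298.5175476074219), 3.009594678878784)
[[ 420.3885  -98.0317]
 [ 436.0616 -396.1375]
 [ 572.7764 -388.9496]
 [ 557.1033  -90.8438]]
tray_pen 0.64 167 ((449.69183349609375, -307.8920593261719), (10.226797103881836, 124.60086059570312), 4.099935054779053)
[[ 440.1373 -246.1167]
 [ 449.0458 -370.3987]
 [ 459.2464 -369.6675]
 [ 450.3379 -245.3855]]
tray_eraser 0.71 195 ((448.09075927734375, -163.5250244140625), (21.839462280273438, 58.956363677978516), 3.755518913269043)
[[ 435.2637 -134.8254]
 [ 439.1253 -193.6552]
 [ 460.9178 -192.2247]
 [ 457.0562 -133.3949]]
```

View pics/w1.png

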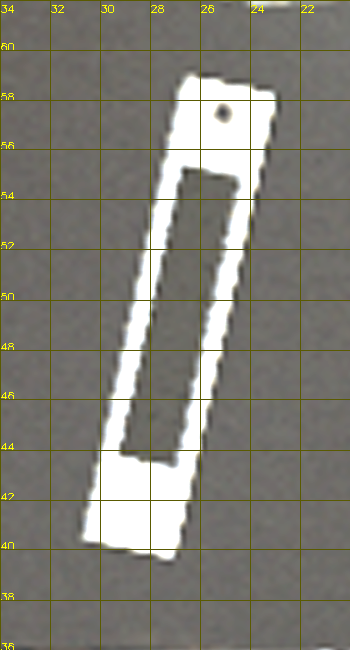

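View pics/w2.png

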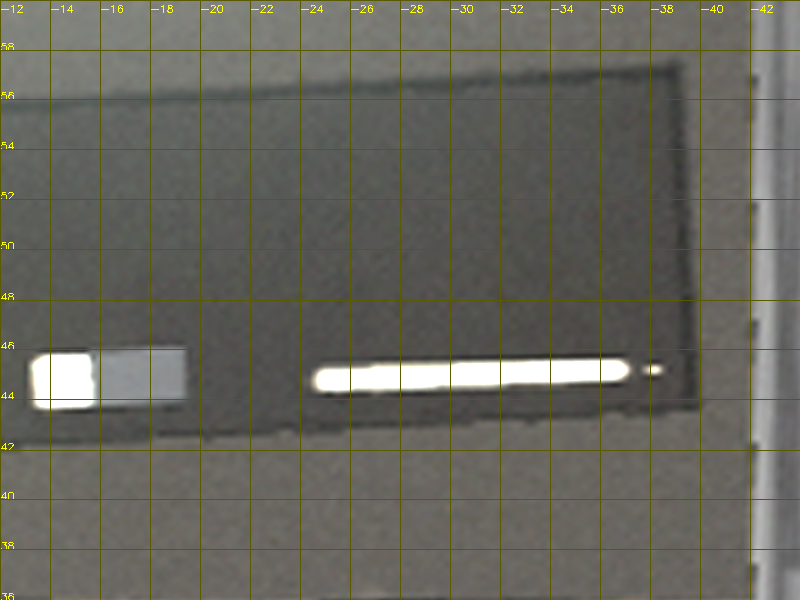

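```bash
cat >> h.py <<'E'
def down(yaw): # tool x at yaw, z down
    return Ro.from_euler('z',yaw)*Ro.from_quat([1,0,0,0])
def plan(wps,cur=None):
    o=robot.get_obs()
    p,R=(np.array(o["position"]),Ro.from_quat(o["tool_rot"])) if cur is None else (np.array(cur[:3]),down(cur[3]))
    for w in wps:
        q=np.array(w[:3]);S=down(w[3])
        d=R.inv().apply(q-p)*100; r=(R.inv()*S).as_rotvec()
        print("t",d.round(2),"r",r.round(3)); p,R=q,S
E
python3 - <<'E'
from h import *
np.set_printoptions(suppress=True)
a=np.array([.2517,-.5712,.1864,.415]);b=np.array([.494,.2676,.12,2.924])
plan([a+(b-a)*k/5 for k in range(1,6)],a)
E
```

```text
t [ 11.2  -13.4    1.33] r [ 0.     0.    -0.502]
t [16.26 -6.36  1.33] r [ 0.     0.    -0.502]
t [17.32  2.25  1.33] r [ 0.     0.    -0.502]
t [14.1  10.3   1.33] r [ 0.     0.    -0.502]
t [ 7.41 15.81  1.33] r [ 0.     0.    -0.502]
```

send_rows(
  deltas=[
    {"tx": 2.24,"ty": -2.68,"tz": 0.27,"rz": -0.1},
    {"tx": 4.48,"ty": -5.36,"tz": 0.53,"rz": -0.2},
    {"tx": 6.72,"ty": -8.04,"tz": 0.8,"rz": -0.3},
    {"tx": 8.96,"ty": -10.72,"tz": 1.06,"rz": -0.4},
    {"tx": 11.2,"ty": -13.4,"tz": 1.33,"rz": -0.502},
  ],
  claw=0,
)

```text
schema error: expected keys tx, ty, tz, rx, ry, rz
```

send_rows(
  deltas=[
    {"tx": 3.25,"ty": -1.27,"tz": 0.27,"rz": -0.1},
    {"tx": 6.5,"ty": -2.54,"tz": 0.53,"rz": -0.2},
    {"tx": 9.76,"ty": -3.82,"tz": 0.8,"rz": -0.3},
    {"tx": 13.0,"ty": -5.09,"tz": 1.06,"rz": -0.4},
    {"tx": 16.26,"ty": -6.36,"tz": 1.33,"rz": -0.502},
  ],
)

```text
schema error: expected keys tx, ty, tz, rx, ry, rz
```

send_rows(
  deltas=[
    {"tx": 3.46,"ty": 0.45,"tz": 0.27,"rz": -0.1},
    {"tx": 6.93,"ty": 0.9,"tz": 0.53,"rz": -0.2},
    {"tx": 10.39,"ty": 1.35,"tz": 0.8,"rz": -0.3},
    {"tx": 13.86,"ty": 1.8,"tz": 1.06,"rz": -0.4},
    {"tx": 17.32,"ty": 2.25,"tz": 1.33,"rz": -0.502},
  ],
)

```text
schema error: expected keys tx, ty, tz, rx, ry, rz
```

send_rows(
  deltas=[
    {"tx": 2.82,"ty": 2.06,"tz": 0.27,"rz": -0.1},
    {"tx": 5.64,"ty": 4.12,"tz": 0.53,"rz": -0.2},
    {"tx": 8.46,"ty": 6.18,"tz": 0.8,"rz": -0.3},
    {"tx": 11.28,"ty": 8.24,"tz": 1.06,"rz": -0.4},
    {"tx": 14.1,"ty": 10.3,"tz": 1.33,"rz": -0.502},
  ],
)

```text
schema error: expected keys tx, ty, tz, rx, ry, rz
```

All six keys are needed.

send_rows(
  deltas=[
    {"tx": 2.24,"ty": -2.68,"tz": 0.27,"rx": 0,"ry": 0,"rz": -0.1},
    {"tx": 4.48,"ty": -5.36,"tz": 0.53,"rx": 0,"ry": 0,"rz": -0.2},
    {"tx": 6.72,"ty": -8.04,"tz": 0.8,"rx": 0,"ry": 0,"rz": -0.3},
    {"tx": 8.96,"ty": -10.72,"tz": 1.06,"rx": 0,"ry": 0,"rz": -0.4},
    {"tx": 11.2,"ty": -13.4,"tz": 1.33,"rx": 0,"ry": 0,"rz": -0.502},
  ],
  claw=0,
)

```text
time: 1.47
position: [0.3006, -0.4028, 0.1741]
tool_rot: [0.896, 0.444, 0.0, 0.0]
ft_force: [-0.3, 0.2, 0.2]
grip_width: 0.0612
```

send_rows(
  deltas=[
    {"tx": 3.25,"ty": -1.27,"tz": 0.27,"rx": 0,"ry": 0,"rz": -0.1},
    {"tx": 6.5,"ty": -2.54,"tz": 0.53,"rx": 0,"ry": 0,"rz": -0.2},
    {"tx": 9.76,"ty": -3.82,"tz": 0.8,"rx": 0,"ry": 0,"rz": -0.3},
    {"tx": 13.0,"ty": -5.09,"tz": 1.06,"rx": 0,"ry": 0,"rz": -0.4},
    {"tx": 16.26,"ty": -6.36,"tz": 1.33,"rx": 0,"ry": 0,"rz": -0.502},
  ],
)

```text
time: 1.88
position: [0.3492, -0.2351, 0.1609]
tool_rot: [0.757, 0.653, 0.0, 0.0]
ft_force: [1.4, -0.5, 0.0]
grip_width: 0.0282
```

send_rows(
  deltas=[
    {"tx": 3.46,"ty": 0.45,"tz": 0.27,"rx": 0,"ry": 0,"rz": -0.1},
    {"tx": 6.93,"ty": 0.9,"tz": 0.53,"rx": 0,"ry": 0,"rz": -0.2},
    {"tx": 10.39,"ty": 1.35,"tz": 0.8,"rx": 0,"ry": 0,"rz": -0.3},
    {"tx": 13.86,"ty": 1.8,"tz": 1.06,"rx": 0,"ry": 0,"rz": -0.4},
    {"tx": 17.32,"ty": 2.25,"tz": 1.33,"rx": 0,"ry": 0,"rz": -0.502},
  ],
)

```text
time: 2.3
position: [0.3978, -0.0672, 0.1477]
tool_rot: [0.571, 0.821, 0.0, 0.001]
ft_force: [0.5, 0.3, 0.2]
grip_width: 0.0015
```

send_rows(
  deltas=[
    {"tx": 2.82,"ty": 2.06,"tz": 0.27,"rx": 0,"ry": 0,"rz": -0.1},
    {"tx": 5.64,"ty": 4.12,"tz": 0.53,"rx": 0,"ry": 0,"rz": -0.2},
    {"tx": 8.46,"ty": 6.18,"tz": 0.8,"rx": 0,"ry": 0,"rz": -0.3},
    {"tx": 11.28,"ty": 8.24,"tz": 1.06,"rx": 0,"ry": 0,"rz": -0.4},
    {"tx": 14.1,"ty": 10.3,"tz": 1.33,"rx": 0,"ry": 0,"rz": -0.502},
  ],
)

```text
time: 2.72
position: [0.4462, 0.1009, 0.1343]
tool_rot: [0.349, 0.937, 0.0, 0.0]
ft_force: [-0.1, -0.3, 0.6]
grip_width: 0.0005
```

```bash
python3 - <<'E'
from h import *
np.set_printoptions(precision=4,suppress=True)
t=cam("top"); s=cam("side"); save(s,"side1")
for l in("straightedge_near_end","straightedge_far_end","straightedge_center","tray"):
    a=robot.tip_of(l,"top"); b=robot.tip_of(l,"side")
    if a and b: print(l,a[0]["p"],b[0]["p"],tri(t,a[0]["xy"],s,b[0]["xy"]),depthpt(t,a[0]["xy"]),depthpt(s,b[0]["xy"]))
    else: print(l,a,b)
for l,z in(("straightedge_center",.003),("tray",.017)):
    r=rect(s,l,"side",z)
    if r: print(l,r[0],r[1],r[2]); print(r[3])
E
```

```text
straightedge_near_end [] [{'xy': [214.1, 197.8], 'p': 0.78}]
straightedge_far_end [] [{'xy': [268.7, 195.4], 'p': 0.67}]
straightedge_center [] [{'xy': [242.9, 200.2], 'p': 0.65}, {'xy': [209.2, 196.0], 'p': 0.38}]
tray 0.7 0.88 (array([ 0.4957, -0.2457, -0.0035]), np.float64(0.004440233229915598)) [ 0.4929 -0.2432  0.0017] [ 0.4907 -0.2576  0.0049]
straightedge_center 0.57 232 ((496.88568115234375, 266.09796142578125), (42.137413024902344, 186.7041015625), 77.9570083618164)
[[401.1923 264.9704]
 [583.7873 226.0155]
 [592.5791 267.2255]
 [409.9841 306.1805]]
tray 0.92 3928 ((493.9634094238281, -256.9371337890625), (149.1290283203125, 314.3093566894531), 1.8614119291305542)
[[ 414.3335 -102.2874]
 [ 424.5429 -416.4309]
 [ 573.5933 -411.5869]
 [ 563.3839  -97.4434]]
```

View pics/side1.png

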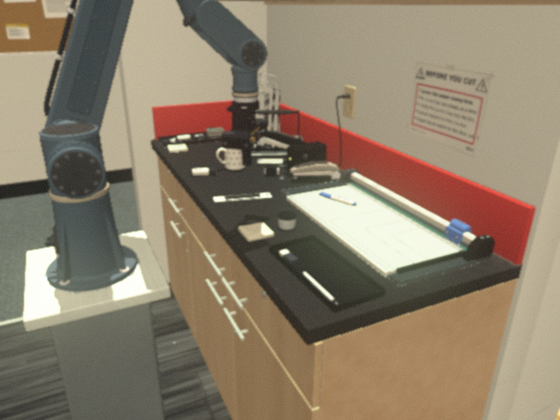

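send_rows(
  deltas=[
    {"tx": 1.48,"ty": 3.16,"tz": 0.27,"rx": 0,"ry": 0,"rz": -0.1},
    {"tx": 2.96,"ty": 6.32,"tz": 0.53,"rx": 0,"ry": 0,"rz": -0.2},
    {"tx": 4.44,"ty": 9.48,"tz": 0.8,"rx": 0,"ry": 0,"rz": -0.3},
    {"tx": 5.92,"ty": 12.64,"tz": 1.06,"rx": 0,"ry": 0,"rz": -0.4},
    {"tx": 7.41,"ty": 15.81,"tz": 1.33,"rx": 0,"ry": 0,"rz": -0.502},
  ],
)

```text
time: 3.73
position: [0.4945, 0.2679, 0.1208]
tool_rot: [0.106, 0.994, -0.0, -0.0]
ft_force: [-0.2, -0.7, -0.5]
grip_width: 0.0001
```

send_rows(
  deltas=[
    {"tx": 0,"ty": 0,"tz": 2.5,"rx": 0,"ry": 0,"rz": 0},
    {"tx": 0,"ty": 0,"tz": 5,"rx": 0,"ry": 0,"rz": 0},
    {"tx": 0,"ty": 0,"tz": 7.5,"rx": 0,"ry": 0,"rz": 0},
    {"tx": 0,"ty": 0,"tz": 9.5,"rx": 0,"ry": 0,"rz": 0},
    {"tx": 0,"ty": 0,"tz": 10,"rx": 0,"ry": 0,"rz": 0},
  ],
)

```text
time: 4.15
position: [0.4917, 0.2657, 0.0178]
tool_rot: [0.109, 0.994, -0.001, -0.003]
ft_force: [-0.2, -0.4, -0.9]
grip_width: 0.0004
```

```bash
python3 - <<'E'
from h import *
o=robot.get_obs(); print(o["time"],o["position"],o["tool_rot"],o["ft_force"],o["q"])
t=cam("top"); save(t,"top2"); s=cam("side"); a=s["color"][130:270,140:340]; cv2.imwrite('pics/side2.png',cv2.resize(a,None,fx=3.5,fy=3.5)[:,:,::-1])
E
```

```text
4.15 [0.49174865 0.26573916 0.01776636] [ 0.10855057  0.99408597 -0.00124695 -0.00288129] [-0.1511878  -0.40201022 -0.93876581] [ 2.95543464e-01  6.91786648e-01  1.72337765e+00 -3.87705929e-05
  7.32707391e-01 -1.05769311e+00]
```

View pics/side2.png

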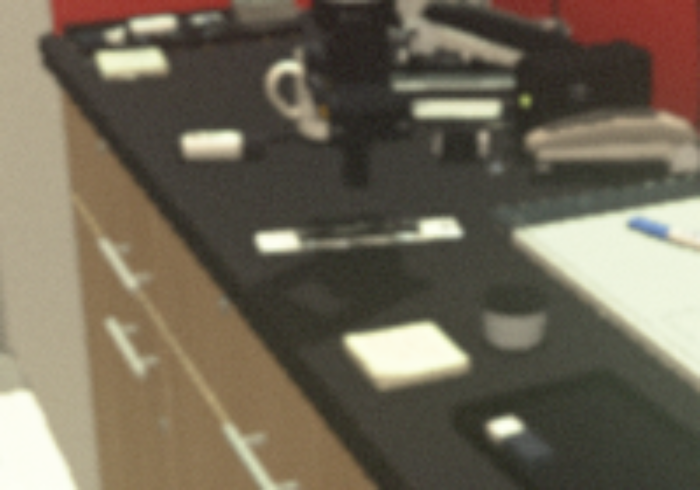

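```bash
python3 - <<'E'
from h import *
s=cam("side");o=robot.get_obs();print(o["position"])
u=proj(s,o["position"]);print(u,(u-[140,130])*3.5, s["z_map"][int(u[1])-3:int(u[1])+3,int(u[0])], (s["R"]@o["position"]+s["t"])[2])
print([proj(s,[.494,.2676,z]) for z in(0,.02,.06,.1)])
t=cam("top");u=proj(t,o["position"]);print(u)
a=t["color"][120:300,60:300].copy(); save(t,"top2"); cv2.imwrite('pics/top2c.png',cv2.resize(a,None,fx=3,fy=3)[:,:,::-1])
E
```

```text
[0.49431458 0.26656658 0.02094142]
[241.90340368 191.68343392] [356.66191287 215.89201871] [1.6142251 1.6166182 1.601107  1.5880843 1.5771585 1.5848987] 1.5319519849130208
[array([241.84686998, 197.4512932 ]), array([241.70689967, 191.85766924]), array([241.42252362, 180.49316863]), array([241.13207583, 168.8860235 ])]
[176.46843744 212.21563184]
```

View pics/top2c.png

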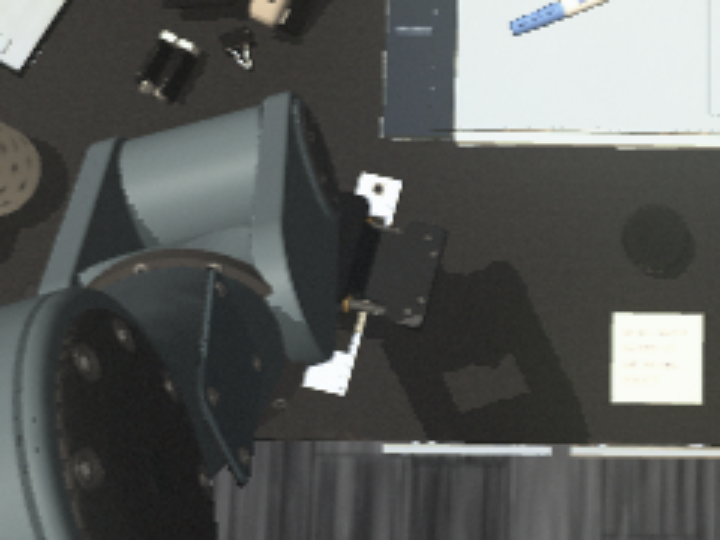

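```bash
python3 - <<'E'
from h import *
np.set_printoptions(precision=3,suppress=True,linewidth=200)
s=cam("side");o=robot.get_obs();print(o["position"],o["grip_width"])
for r in range(168,202,2): print(r,s["z_map"][r,228:258:2])
a=s["color"][150:215,205:285]; a=cv2.convertScaleAbs(a,alpha=2.5,beta=10); cv2.imwrite('pics/side3.png',cv2.resize(a,None,fx=8,fy=8)[:,:,::-1])
E
```

```text
[0.495 0.267 0.022] 0.0004846443735939359
168 [1.799 1.801 1.798 1.405 1.405 1.402 1.404 1.402 1.407 1.411 1.41  1.41  1.407 1.41  0.   ]
170 [1.788 1.781 1.786 1.798 1.784 1.79  1.487 1.485 1.496 1.487 1.792 1.791 1.796 1.781 1.8  ]
172 [1.77  1.768 1.772 1.772 1.775 1.775 1.49  1.495 1.492 1.492 1.774 1.768 0.    1.772 1.767]
174 [1.754 1.751 1.753 1.745 1.751 1.755 1.491 1.5   1.5   1.501 1.745 1.748 1.749 1.754 1.754]
176 [1.732 1.724 1.722 1.721 1.723 1.731 1.505 1.503 1.503 1.504 1.736 1.736 1.729 1.732 1.729]
178 [1.704 1.708 1.707 1.703 1.705 1.708 1.503 1.496 1.502 1.509 1.701 1.703 1.709 1.707 1.708]
180 [1.688 1.69  1.693 1.699 1.687 1.681 1.504 1.509 1.506 1.507 1.694 1.686 1.694 1.697 1.69 ]
182 [1.667 1.664 1.676 1.671 1.664 1.663 1.51  1.666 1.673 1.674 1.672 1.675 1.665 1.672 1.671]
184 [1.654 1.654 1.645 1.648 1.651 1.643 1.652 1.653 1.649 1.651 1.65  1.655 1.653 1.657 1.648]
186 [1.636 1.634 1.635 1.638 1.634 1.632 1.635 1.636 1.622 1.638 1.634 1.634 1.639 1.629 1.643]
188 [1.611 1.618 1.615 1.616 1.622 1.612 1.614 1.621 1.616 1.616 1.615 1.613 1.615 1.619 1.619]
190 [1.599 1.6   1.599 1.592 1.599 1.602 1.599 1.6   1.599 1.6   1.602 1.599 1.597 1.596 1.594]
192 [1.578 1.58  1.581 1.581 1.582 1.584 1.585 1.582 1.582 1.579 1.58  1.584 1.586 1.58  1.584]
194 [1.561 1.563 0.    1.564 1.567 1.573 1.561 1.56  1.556 1.569 1.549 1.557 1.558 1.558 1.557]
196 [1.539 1.531 1.536 1.543 1.536 1.538 1.538 1.539 1.529 1.537 1.534 1.54  1.537 1.54  1.534]
198 [1.523 1.516 1.524 1.528 1.519 1.519 1.523 1.527 1.524 1.522 1.527 1.532 1.522 1.536 1.529]
200 [1.517 1.515 1.514 1.522 1.515 1.514 1.517 1.524 1.521 1.521 1.513 1.514 1.518 1.518 1.519]
```

View pics/side3.png

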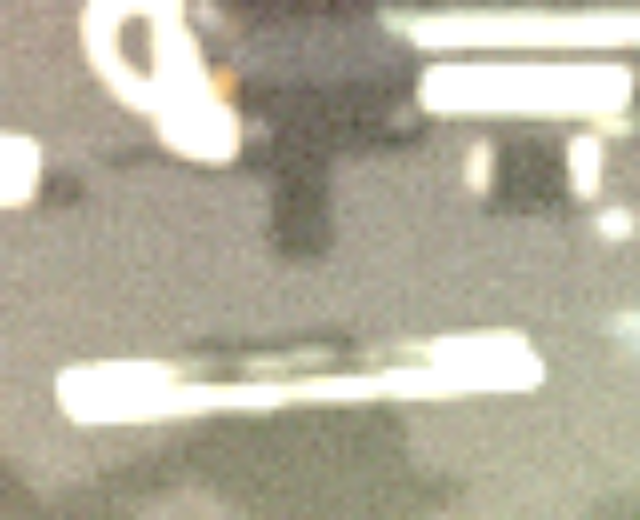

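```bash
python3 - <<'E'
from h import *
np.set_printoptions(precision=4,suppress=True,linewidth=200)
s=cam("side");o=robot.get_obs();print(o["position"],o["grip_width"],o["time"],o["ft_force"])
for u in((243,174),(243,178),(241,182),(242,165),(236,168)):print(u,depthpt(s,u))
t=cam("top")
for u in((198,205),(200,220),(185,210)):print(u,depthpt(t,u))
E
```

```text
[0.4954 0.2671 0.0223] 0.000527041220426535 4.45 [-0.0338 -1.0314  0.5826]
(243, 174) [0.495  0.2544 0.0866]
(243, 178) [0.4964 0.259  0.0711]
(241, 182) [0.542  0.398  0.0031]
(242, 165) [0.466  0.186  0.1417]
(236, 168) [0.4478 0.1899 0.1335]
(198, 205) [0.4889 0.1885 0.1704]
(200, 220) [0.4568 0.1834 0.1675]
(185, 210) [0.4772 0.2153 0.1726]
```

send_rows(
  deltas=[
    {"tx": 0,"ty": 0,"tz": 0.4,"rx": 0,"ry": 0,"rz": 0},
    {"tx": 0,"ty": 0,"tz": 0.8,"rx": 0,"ry": 0,"rz": 0},
    {"tx": 0,"ty": 0,"tz": 1.2,"rx": 0,"ry": 0,"rz": 0},
    {"tx": 0,"ty": 0,"tz": 1.2,"rx": 0,"ry": 0,"rz": 0},
    {"tx": 0,"ty": 0,"tz": 1.2,"rx": 0,"ry": 0,"rz": 0},
  ],
)

```text
time: 4.92
position: [0.4937, 0.2668, 0.0084]
tool_rot: [0.108, 0.994, -0.0, -0.0]
ft_force: [0.3, -0.6, 0.2]
grip_width: 0.0001
```

```bash
python3 - <<'E'
from h import *
np.set_printoptions(precision=4,suppress=True,linewidth=200)
s=cam("side");o=robot.get_obs();print(o["position"],o["time"],o["ft_force"],o["tool_rot"],o["q"])
print(s["z_map"][170:202:2,243])
for u in((243,178),(243,180),(243,182),(243,184),(243,186),(236,168),(236,170),(236,172)):print(u,depthpt(s,u))
a=s["color"][150:215,205:285]; a=cv2.convertScaleAbs(a,alpha=2.5,beta=10); cv2.imwrite('pics/side4.png',cv2.resize(a,None,fx=8,fy=8)[:,:,::-1])
E
```

```text
[0.4939 0.2669 0.0086] 4.9667 [-0.5888  0.2464  0.0433] [ 0.1082  0.9941 -0.0001 -0.0002] [ 0.2964  0.7078  1.7255  0.      0.7088 -1.0577]
[1.4114 1.4124 1.4896 1.5016 1.5028 1.5074 1.5045 1.5119 1.6329 1.6283 1.5964 1.578  1.565  1.5343 1.5239 1.51  ]
(243, 178) [0.4952 0.2559 0.0724]
(243, 180) [0.4957 0.2576 0.0648]
(243, 182) [0.4936 0.2526 0.0599]
(243, 184) [0.4951 0.2568 0.0513]
(243, 186) [0.5347 0.3602 0.002 ]
(236, 168) [0.4485 0.1918 0.1328]
(236, 170) [0.4462 0.186  0.1285]
(236, 172) [0.4473 0.1896 0.1208]
```

View pics/side4.png

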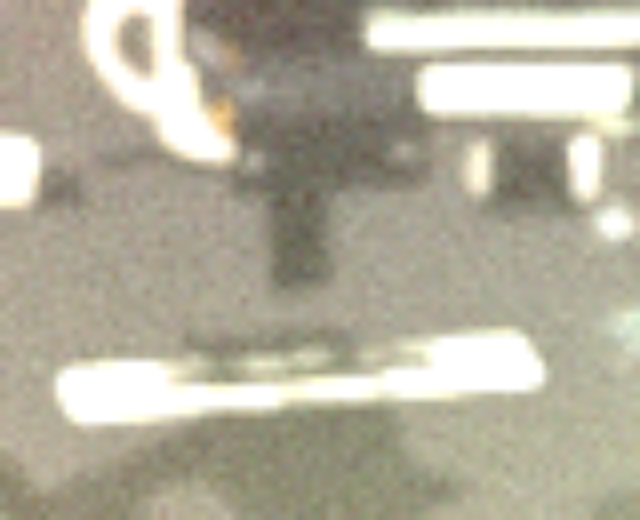

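send_rows(
  deltas=[
    {"tx": 0,"ty": 0,"tz": 0.3,"rx": 0,"ry": 0,"rz": 0},
    {"tx": 0,"ty": 0,"tz": 0.6,"rx": 0,"ry": 0,"rz": 0},
    {"tx": 0,"ty": 0,"tz": 0.9,"rx": 0,"ry": 0,"rz": 0},
    {"tx": 0,"ty": 0,"tz": 1.2,"rx": 0,"ry": 0,"rz": 0},
    {"tx": 0,"ty": 0,"tz": 1.5,"rx": 0,"ry": 0,"rz": 0},
  ],
)

```text
time: 5.38
position: [0.494, 0.2669, -0.0066]
tool_rot: [0.108, 0.994, -0.0, -0.0]
ft_force: [0.1, -0.8, 0.2]
grip_width: 0.0004
```

```bash
python3 - <<'E'
from h import *
np.set_printoptions(precision=4,suppress=True,linewidth=200)
s=cam("side");o=robot.get_obs();print(o["position"],o["time"],o["ft_force"],o["tool_rot"],o["q"])
for u in range(182,198): print(u,depthpt(s,(242,u)))
t=cam("top");print(robot.tip_of("straightedge_near_end","top"),robot.tip_of("straightedge_far_end","top"))
E
```

```text
[ 0.4936  0.2667 -0.0071] 5.4333 [-0.3908 -0.5661 -0.3695] [ 0.1082  0.9941 -0.0002 -0.0006] [ 0.2963  0.7347  1.7306 -0.      0.6775 -1.0577]
182 [0.493  0.2599 0.0575]
183 [0.4908 0.2545 0.0562]
184 [0.494  0.2632 0.0492]
185 [0.4921 0.2583 0.0477]
186 [0.491  0.2558 0.0453]
187 [0.4912 0.2565 0.0415]
188 [0.4928 0.2609 0.0362]
189 [0.4914 0.2574 0.0342]
190 [0.5167 0.3238 0.0028]
191 [0.5133 0.3152 0.0028]
192 [ 0.5127  0.3138 -0.0003]
193 [0.5086 0.3034 0.0005]
194 [0.5029 0.2887 0.0032]
195 [0.4971 0.2736 0.006 ]
196 [0.4937 0.2651 0.0062]
197 [0.4915 0.2596 0.005 ]
[{'xy': [168.4, 249.2], 'p': 0.87}] [{'xy': [185.5, 174.5], 'p': 0.64}]
```

send_rows(
  deltas=[
    {"tx": 0,"ty": 0,"tz": 0.4,"rx": 0,"ry": 0,"rz": 0},
    {"tx": 0,"ty": 0,"tz": 0.8,"rx": 0,"ry": 0,"rz": 0},
    {"tx": 0,"ty": 0,"tz": 1.2,"rx": 0,"ry": 0,"rz": 0},
    {"tx": 0,"ty": 0,"tz": 1.6,"rx": 0,"ry": 0,"rz": 0},
    {"tx": 0,"ty": 0,"tz": 2.0,"rx": 0,"ry": 0,"rz": 0},
  ],
)

```text
time: 6.0
position: [0.4939, 0.2668, -0.0267]
tool_rot: [0.108, 0.994, -0.0, -0.0]
ft_force: [-0.0, 0.8, -0.1]
grip_width: 0.0003
```

send_rows(
  deltas=[
    {"tx": 0,"ty": 0,"tz": 0.1,"rx": 0,"ry": 0,"rz": 0},
    {"tx": 0,"ty": 0,"tz": 0.2,"rx": 0,"ry": 0,"rz": 0},
    {"tx": 0,"ty": 0,"tz": 0.2,"rx": 0,"ry": 0,"rz": 0},
  ],
)

```text
time: 6.25
position: [0.4939, 0.2668, -0.0284]
tool_rot: [0.108, 0.994, -0.0, -0.0]
ft_force: [-0.7, 0.4, 0.4]
grip_width: 0.0005
```

```bash
python3 - <<'E'
from h import *
np.set_printoptions(precision=4,suppress=True,linewidth=200)
s=cam("side");o=robot.get_obs();print(o["position"],o["time"],o["ft_force"],o["tool_rot"],o["q"])
for u in range(186,200): print(u,depthpt(s,(242,u)))
a=s["color"][150:215,205:285]; a=cv2.convertScaleAbs(a,alpha=2.5,beta=10); cv2.imwrite('pics/side5.png',cv2.resize(a,None,fx=8,fy=8)[:,:,::-1])
E
```

```text
[ 0.4941  0.2669 -0.0282] 6.3 [-0.205  -0.0253 -0.7611] [ 0.1082  0.9941 -0.     -0.    ] [ 0.2963  0.772   1.7351 -0.      0.6346 -1.0577]
186 [0.4919 0.258  0.0444]
187 [0.4896 0.2522 0.0433]
188 [0.4915 0.2574 0.0377]
189 [0.4903 0.2547 0.0353]
190 [0.4921 0.2594 0.0298]
191 [0.4908 0.2563 0.0276]
192 [0.4892 0.2524 0.0258]
193 [0.4921 0.2602 0.0189]
194 [0.4919 0.2598 0.0156]
195 [0.4906 0.2566 0.0134]
196 [0.49   0.2553 0.0105]
197 [0.4906 0.2571 0.0061]
198 [0.4897 0.2552 0.0034]
199 [0.486  0.2455 0.0042]
```

View pics/side5.png

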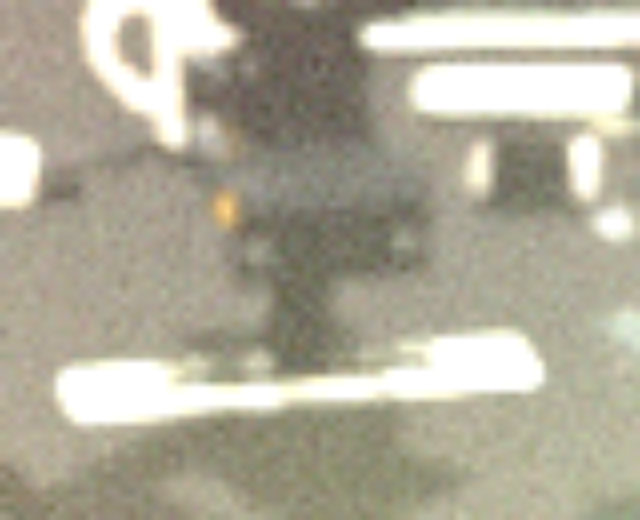

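send_rows(
  deltas=[
    {"tx": 0,"ty": 0,"tz": 0.1,"rx": 0,"ry": 0,"rz": 0},
    {"tx": 0,"ty": 0,"tz": 0.2,"rx": 0,"ry": 0,"rz": 0},
    {"tx": 0,"ty": 0,"tz": 0.3,"rx": 0,"ry": 0,"rz": 0},
  ],
)

```text
time: 6.55
position: [0.4942, 0.2669, -0.031]
tool_rot: [0.108, 0.994, 0.0, 0.0]
ft_force: [-1.3, -0.4, 13.4]
grip_width: 0.0006
```

send_rows(
  deltas=[
    {"tx": 0,"ty": 0,"tz": 0.1,"rx": 0,"ry": 0,"rz": 0},
    {"tx": 0,"ty": 0,"tz": 0.2,"rx": 0,"ry": 0,"rz": 0},
  ],
)

```text
time: 6.72
position: [0.4942, 0.267, -0.0311]
tool_rot: [0.108, 0.994, 0.0, 0.0]
ft_force: [-4.4, -1.9, 23.6]
grip_width: 0.0004
```

send_rows(
  deltas=[
    {"tx": 0,"ty": 0,"tz": -0.18,"rx": 0,"ry": 0,"rz": 0},
    {"tx": 0.3,"ty": 0,"tz": -0.18,"rx": 0,"ry": 0,"rz": 0},
    {"tx": 0.8,"ty": 0,"tz": -0.18,"rx": 0,"ry": 0,"rz": 0},
    {"tx": 1.4,"ty": 0,"tz": -0.18,"rx": 0,"ry": 0,"rz": 0},
    {"tx": 2.0,"ty": 0,"tz": -0.18,"rx": 0,"ry": 0,"rz": 0},
  ],
)

```text
time: 7.13
position: [0.476, 0.2717, -0.0309]
tool_rot: [0.108, 0.994, 0.001, 0.002]
ft_force: [3.2, -0.2, 3.5]
grip_width: 0.0001
```

```bash
cat > ck.py <<'E'
from h import *
np.set_printoptions(precision=4,suppress=True,linewidth=200)
s=cam("side");t=cam("top");o=robot.get_obs();print(o["position"],o["time"],o["ft_force"],o["grip_width"])
for n,c in(("side",s),("top",t)):
    for l in("straightedge_near_end","straightedge_far_end"):
        for r in robot.tip_of(l,n)[:2]: print(n,l,r["p"],r["xy"],onz(c,r["xy"],.0015))
    r=rect(c,"straightedge_center",n,.003)
    if r: print(r[0],r[1],r[2]); print(r[3])
E
python3 ck.py
```

```text
[ 0.4743  0.2718 -0.031 ] 7.2333 [1.397  1.1278 5.2501] 0.0005644130590122446
side straightedge_near_end 0.8 [208.2, 197.7] [0.3906 0.3082 0.0015]
side straightedge_far_end 0.77 [263.5, 195.2] [0.5661 0.2527 0.0015]
side straightedge_far_end 0.34 [230.6, 238.6] [0.3566 0.0014 0.0015]
0.69 224 ((481.0711364746094, 269.5799865722656), (44.763431549072266, 186.04910278320312), 77.46086120605469)
[[385.4062 267.9283]
 [567.0176 227.5359]
 [576.7361 271.2316]
 [395.1246 311.6241]]
top straightedge_near_end 0.79 [167.1, 254.2] [0.3899 0.2892 0.0015]
top straightedge_near_end 0.49 [403.0, 232.1] [ 0.454  -0.313   0.0015]
top straightedge_far_end 0.93 [184.6, 185.4] [0.5676 0.2533 0.0015]
top straightedge_far_end 0.17 [344.4, 234.2] [ 0.4465 -0.1607  0.0015]
```

send_rows(
  deltas=[
    {"tx": 0,"ty": 0,"tz": 0.12,"rx": 0,"ry": 0,"rz": 0},
    {"tx": 0.5,"ty": 0,"tz": 0.12,"rx": 0,"ry": 0,"rz": 0},
    {"tx": 1.2,"ty": 0,"tz": 0.12,"rx": 0,"ry": 0,"rz": 0},
    {"tx": 1.9,"ty": 0,"tz": 0.12,"rx": 0,"ry": 0,"rz": 0},
    {"tx": 2.5,"ty": 0,"tz": 0.12,"rx": 0,"ry": 0,"rz": 0},
  ],
)

```text
time: 7.95
position: [0.455, 0.2778, -0.031]
tool_rot: [0.108, 0.994, 0.002, 0.005]
ft_force: [6.5, -2.4, 9.5]
grip_width: 0.0006
```

send_rows(
  deltas=[
    {"tx": 0.4,"ty": 0,"tz": 0,"rx": 0,"ry": 0,"rz": 0},
    {"tx": 0.8,"ty": 0,"tz": 0,"rx": 0,"ry": 0,"rz": 0},
    {"tx": 1.2,"ty": 0,"tz": 0,"rx": 0,"ry": 0,"rz": 0},
    {"tx": 1.6,"ty": 0,"tz": 0,"rx": 0,"ry": 0,"rz": 0},
    {"tx": 2.0,"ty": 0,"tz": 0,"rx": 0,"ry": 0,"rz": 0},
  ],
)

```text
time: 8.37
position: [0.436, 0.2823, -0.031]
tool_rot: [0.108, 0.994, 0.002, 0.005]
ft_force: [7.3, -1.5, 9.5]
grip_width: 0.0005
```

```bash
python3 ck.py
```

```text
[ 0.435   0.2824 -0.031 ] 8.4667 [ 5.186  -0.6079 10.6461] 0.0005588862011385228
side straightedge_near_end 0.81 [195.5, 198.4] [0.3506 0.3197 0.0015]
side straightedge_far_end 0.61 [255.2, 198.9] [0.5281 0.2343 0.0015]
0.55 207 ((441.11968994140625, 281.0784912109375), (45.95326614379883, 178.99960327148438), 73.44263458251953)
[[348.7832 284.5598]
 [520.3606 233.5494]
 [533.4562 277.5972]
 [361.8788 328.6076]]
top straightedge_near_end 0.83 [163.0, 272.9] [0.3433 0.2969 0.0015]
top straightedge_far_end 0.86 [181.9, 197.0] [0.537  0.2588 0.0015]
0.9 420 ((437.4359130859375, 281.9737243652344), (37.087730407714844, 189.24615478515625), 77.45886993408203)
[[341.0439 284.4188]
 [525.7747 243.3258]
 [533.8279 279.5287]
 [349.0971 320.6216]]
```

send_rows(
  deltas=[
    {"tx": 0.4,"ty": 0,"tz": 0,"rx": 0,"ry": 0,"rz": 0},
    {"tx": 0.8,"ty": 0,"tz": 0,"rx": 0,"ry": 0,"rz": 0},
    {"tx": 1.2,"ty": 0,"tz": 0,"rx": 0,"ry": 0,"rz": 0},
    {"tx": 1.6,"ty": 0,"tz": 0,"rx": 0,"ry": 0,"rz": 0},
    {"tx": 2.0,"ty": 0,"tz": 0,"rx": 0,"ry": 0,"rz": 0},
  ],
)

```text
time: 9.18
position: [0.4167, 0.2868, -0.031]
tool_rot: [0.108, 0.994, 0.002, 0.005]
ft_force: [7.7, -1.2, 9.7]
grip_width: 0.0003
```

send_rows(
  deltas=[
    {"tx": 0.4,"ty": 0,"tz": 0,"rx": 0,"ry": 0,"rz": 0},
    {"tx": 0.8,"ty": 0,"tz": 0,"rx": 0,"ry": 0,"rz": 0},
    {"tx": 1.2,"ty": 0,"tz": 0,"rx": 0,"ry": 0,"rz": 0},
    {"tx": 1.6,"ty": 0,"tz": 0,"rx": 0,"ry": 0,"rz": 0},
    {"tx": 1.6,"ty": 0,"tz": 0,"rx": 0,"ry": 0,"rz": 0},
  ],
)

```text
time: 9.6
position: [0.4003, 0.2905, -0.031]
tool_rot: [0.108, 0.994, 0.003, 0.005]
ft_force: [5.7, 0.5, 10.3]
grip_width: 0.0005
```

```bash
python3 ck.py
```

```text
[ 0.4003  0.2905 -0.031 ] 9.7 [ 5.7859  0.1071 11.1413] 0.0005533406229504122
side straightedge_near_end 0.51 [182.7, 200.1] [0.3085 0.3229 0.0015]
side straightedge_far_end 0.69 [241.6, 198.8] [0.4877 0.2536 0.0015]
side straightedge_far_end 0.55 [320.6, 272.8] [ 0.4908 -0.254   0.0015]
0.56 270 ((403.33148193359375, 288.15863037109375), (48.43583679199219, 182.468994140625), 79.06295013427734)
[[309.1593 281.6906]
 [488.3139 247.0706]
 [497.5037 294.6267]
 [318.349  329.2466]]
top straightedge_near_end 0.64 [157.9, 286.6] [0.3095 0.3078 0.0015]
top straightedge_far_end 0.85 [175.5, 212.7] [0.4959 0.2732 0.0015]
0.76 456 ((404.2427062988281, 287.81707763671875), (35.967830657958984, 188.4155731201172), 78.68621063232422)
[[308.3375 288.6645]
 [493.0917 251.7008]
 [500.1479 286.9696]
 [315.3937 323.9334]]
```

send_rows(
  deltas=[
    {"tx": 0,"ty": 0,"tz": -0.5,"rx": 0,"ry": 0,"rz": 0},
    {"tx": 0,"ty": 0,"tz": -2,"rx": 0,"ry": 0,"rz": 0},
    {"tx": 0,"ty": 0,"tz": -4,"rx": 0,"ry": 0,"rz": 0},
    {"tx": 0,"ty": 0,"tz": -5.5,"rx": 0,"ry": 0,"rz": 0},
    {"tx": 0,"ty": 0,"tz": -6,"rx": 0,"ry": 0,"rz": 0},
  ],
)

```text
time: 10.42
position: [0.3939, 0.2884, 0.0285]
tool_rot: [0.108, 0.994, -0.0, -0.001]
ft_force: [-0.2, -0.2, -0.2]
grip_width: 0.0004
```

send_rows(
  deltas=[
    {"tx": 2,"ty": -0.1,"tz": 0,"rx": 0,"ry": 0,"rz": 0},
    {"tx": 4,"ty": -0.2,"tz": 0,"rx": 0,"ry": 0,"rz": 0},
    {"tx": 6,"ty": -0.3,"tz": 0,"rx": 0,"ry": 0,"rz": -0.02},
    {"tx": 6.8,"ty": -0.3,"tz": 0,"rx": 0,"ry": 0,"rz": -0.02},
    {"tx": 6.8,"ty": -0.3,"tz": 0,"rx": 0,"ry": 0,"rz": -0.02},
  ],
  claw=5.6,
)

```text
time: 10.83
position: [0.3244, 0.2994, 0.0268]
tool_rot: [0.097, 0.995, -0.002, -0.003]
ft_force: [0.8, 0.2, -0.7]
grip_width: 0.0261
```

```bash
python3 ck.py; python3 - <<'E'
from h import *
s=cam("side");t=cam("top")
a=s["color"][140:225,155:265]; a=cv2.convertScaleAbs(a,alpha=2,beta=10); cv2.imwrite('pics/side6.png',cv2.resize(a,None,fx=7,fy=7)[:,:,::-1])
a=t["color"][170:310,100:260]; a=cv2.convertScaleAbs(a,alpha=1.5,beta=10); cv2.imwrite('pics/top6.png',cv2.resize(a,None,fx=4,fy=4)[:,:,::-1])
np.save('s6.npy',s["z_map"])
E
```

```text
[0.3286 0.3005 0.0271] 10.9333 [-0.3367 -0.0271 -0.1366] 0.03420413541891831
side straightedge_near_end 0.81 [182.0, 199.9] [0.3068 0.3255 0.0015]
side straightedge_near_end 0.5 [288.2, 254.9] [ 0.4593 -0.1446  0.0015]
side straightedge_far_end 0.49 [244.6, 197.3] [0.5015 0.2616 0.0015]
0.8 266 ((405.71759033203125, 288.7682189941406), (41.467308044433594, 184.44679260253906), 78.3075942993164)
[[311.206  287.1545]
 [491.8255 249.775 ]
 [500.2292 290.3819]
 [319.6097 327.7614]]
top straightedge_far_end 0.79 [177.3, 210.6] [0.5014 0.2689 0.0015]
0.77 749 ((428.5888977050781, 284.1815490722656), (36.55726623535156, 140.57211303710938), 78.3662338256836)
[[356.0608 280.452 ]
 [493.7451 252.1049]
 [501.117  287.9111]
 [363.4327 316.2582]]
```

View pics/side6.png

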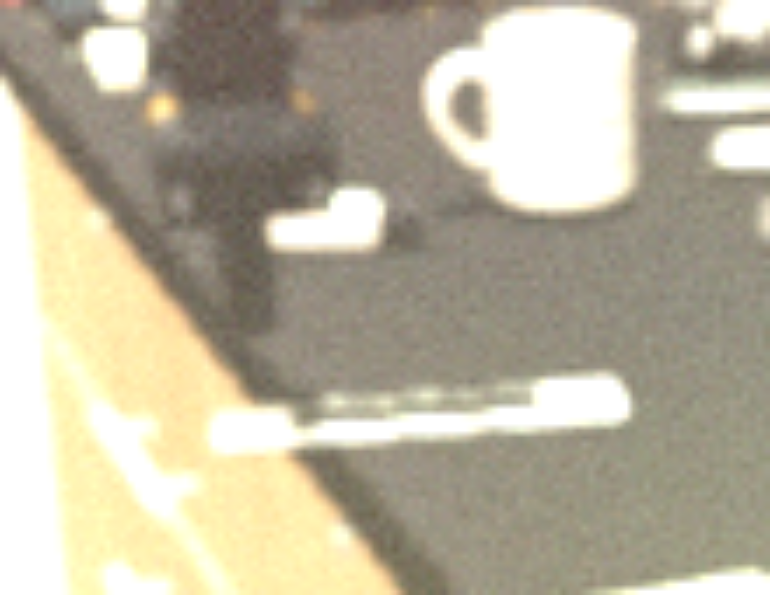

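View pics/top6.png

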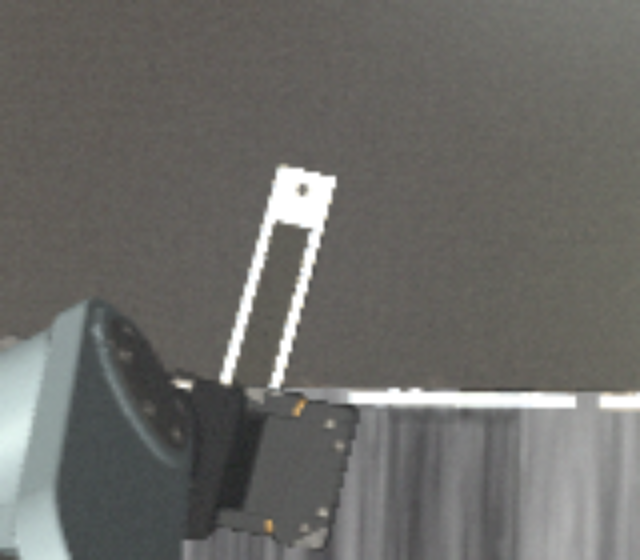

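send_rows(
  deltas=[
    {"tx": 0,"ty": 0,"tz": 1,"rx": 0,"ry": 0,"rz": 0},
    {"tx": 0,"ty": 0,"tz": 2,"rx": 0,"ry": 0,"rz": 0},
    {"tx": 0,"ty": 0,"tz": 3,"rx": 0,"ry": 0,"rz": 0},
    {"tx": 0,"ty": 0,"tz": 4,"rx": 0,"ry": 0,"rz": 0},
    {"tx": 0,"ty": 0,"tz": 4,"rx": 0,"ry": 0,"rz": 0},
  ],
)

```text
time: 11.75
position: [0.3279, 0.2998, -0.0138]
tool_rot: [0.098, 0.995, -0.001, -0.001]
ft_force: [-0.3, -0.2, 0.5]
grip_width: 0.056
```

```bash
python3 - <<'E'
from h import *
np.set_printoptions(precision=4,suppress=True,linewidth=200)
s=cam("side");t=cam("top");o=robot.get_obs();print(o["position"],o["time"],o["ft_force"],o["grip_width"],o["tool_rot"])
p=o["position"].copy() if hasattr(o["position"],'copy') else np.array(o["position"]); p=np.array(p)
d=p[:2]-[.3114,.3083]; print("along",d@[.979,-.202],"lat(left+)",d@[.202,.979])
pt=p+[0,0,.035]
R=Ro.from_quat(o["tool_rot"]).as_matrix()
a=s["color"].copy()
for w in(-.028,0,.028):
    u=proj(s,pt+R[:,1]*w); cv2.circle(a,tuple(int(round(v)) for v in u),1,(255,0,0),-1)
a=a[150:225,150:250]; a=cv2.convertScaleAbs(a,alpha=2,beta=10); cv2.imwrite('pics/side7.png',cv2.resize(a,None,fx=8,fy=8,interpolation=cv2.INTER_NEAREST)[:,:,::-1])
u=proj(s,pt-R[:,1]*-.028).round().astype(int); print(u)
for r in range(u[1]-8,u[1]+6,2): print(r,depthpt(s,(u[0],r)))
E
```

```text
[ 0.3283  0.3002 -0.0127] 11.85 [ 0.519  -0.0216 -0.4028] 0.05596257092338938 [ 0.0983  0.9952 -0.0002 -0.0004]
along 0.018143243881443658 lat(left+) -0.004570595687840083
[189 193]
185 [0.3163 0.2561 0.0761]
187 [-0.0154 -1.0676  0.5866]
189 [0.3154 0.2562 0.063 ]
191 [0.3152 0.2574 0.0559]
193 [0.317  0.2663 0.0457]
195 [0.3148 0.2594 0.0418]
197 [0.3161 0.2667 0.0321]
```

View pics/side7.png

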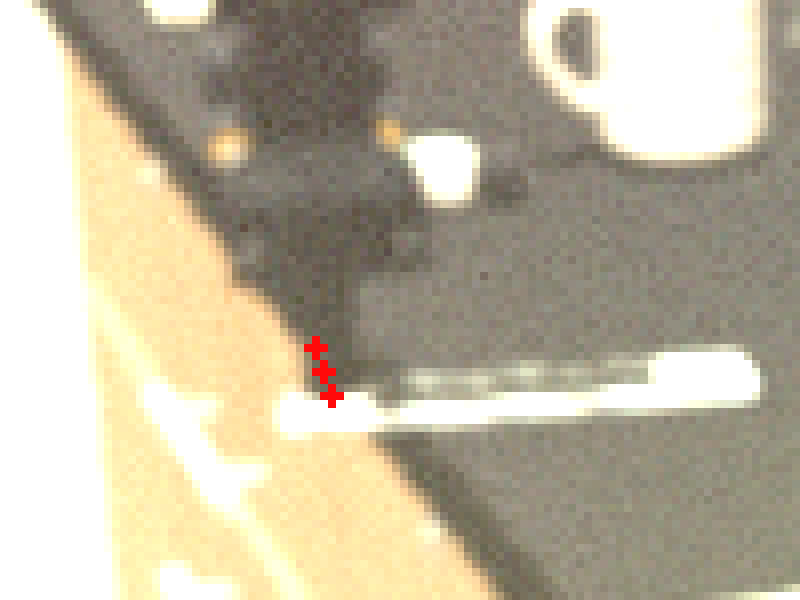

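send_rows(
  deltas=[
    {"tx": -0.2,"ty": 0.45,"tz": 0,"rx": 0,"ry": 0,"rz": 0},
    {"tx": -0.2,"ty": 0.45,"tz": 0.3,"rx": 0,"ry": 0,"rz": 0},
    {"tx": -0.2,"ty": 0.45,"tz": 0.8,"rx": 0,"ry": 0,"rz": 0},
    {"tx": -0.2,"ty": 0.45,"tz": 1.2,"rx": 0,"ry": 0,"rz": 0},
    {"tx": -0.2,"ty": 0.45,"tz": 1.2,"rx": 0,"ry": 0,"rz": 0},
  ],
)

```text
time: 12.27
position: [0.3308, 0.3041, -0.0251]
tool_rot: [0.098, 0.995, -0.0, -0.0]
ft_force: [-0.5, -0.9, 0.1]
grip_width: 0.0561
```

```bash
python3 - <<'E'
from h import *
np.set_printoptions(precision=4,suppress=True,linewidth=200)
s=cam("side");t=cam("top");o=robot.get_obs();print(o["position"],o["time"],o["ft_force"],o["grip_width"],o["tool_rot"])
p=np.array(o["position"])
d=p[:2]-[.3114,.3083]; print("along",d@[.979,-.202],"lat(left+)",d@[.202,.979])
print(rect(t,"straightedge_center","top",.003))
a=s["color"].copy()
a=a[150:225,150:250]; a=cv2.convertScaleAbs(a,alpha=2,beta=10); cv2.imwrite('pics/side8.png',cv2.resize(a,None,fx=8,fy=8,interpolation=cv2.INTER_NEAREST)[:,:,::-1])
E
```

```text
[ 0.3309  0.3041 -0.0248] 12.3667 [-0.4354 -0.0787 -0.2102] 0.056232054028568464 [ 0.0982  0.9952 -0.0002 -0.0004]
along 0.01990263033550635 lat(left+) -0.00012974824938912725
(0.77, 744, ((428.1693115234375, 283.95159912109375), (36.05620574951172, 138.14031982421875), 77.0783462524414), array([[356.8168, 281.8254],
       [491.459 , 250.9346],
       [499.5218, 286.0778],
       [364.8796, 316.9686]], dtype=float32))
```

View pics/side8.png

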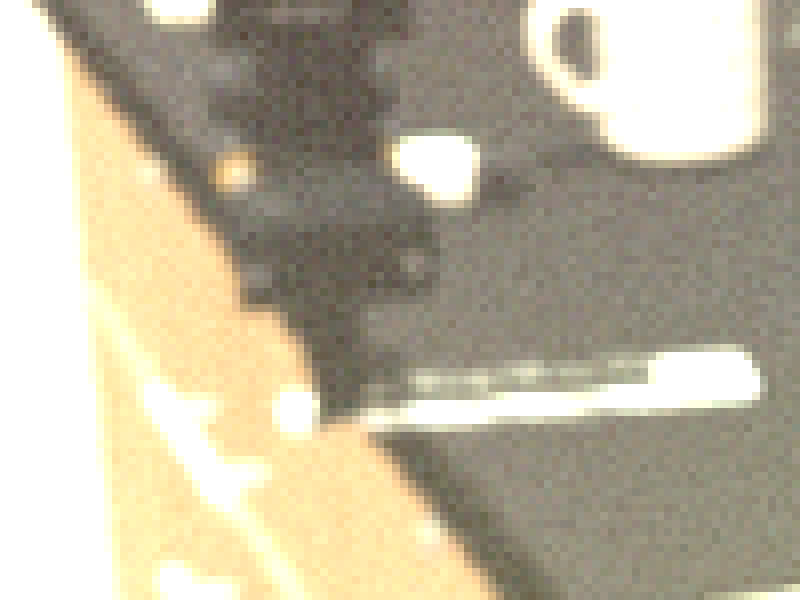

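send_rows(
  deltas=[
    {"tx": 0,"ty": 0,"tz": 0.4,"rx": 0,"ry": 0,"rz": 0},
    {"tx": 0,"ty": 0,"tz": 0.8,"rx": 0,"ry": 0,"rz": 0},
    {"tx": 0,"ty": 0,"tz": 1.2,"rx": 0,"ry": 0,"rz": 0},
    {"tx": 0,"ty": 0,"tz": 1.4,"rx": 0,"ry": 0,"rz": 0},
    {"tx": 0,"ty": 0,"tz": 1.4,"rx": 0,"ry": 0,"rz": 0},
  ],
)

```text
time: 12.83
position: [0.3308, 0.3041, -0.0392]
tool_rot: [0.098, 0.995, -0.0, -0.0]
ft_force: [0.5, 0.9, 0.1]
grip_width: 0.0561
```

send_rows(
  deltas=[
    {"tx": 0,"ty": 0,"tz": 0,"rx": 0,"ry": 0,"rz": 0},
    {"tx": 0,"ty": 0,"tz": 0,"rx": 0,"ry": 0,"rz": 0},
    {"tx": 0,"ty": 0,"tz": 0,"rx": 0,"ry": 0,"rz": 0},
    {"tx": 0,"ty": 0,"tz": 0,"rx": 0,"ry": 0,"rz": 0},
    {"tx": 0,"ty": 0,"tz": 0,"rx": 0,"ry": 0,"rz": 0},
  ],
  claw=2.5,
  squeeze=45,
)

```text
time: 13.25
position: [0.3313, 0.3044, -0.0384]
tool_rot: [0.098, 0.995, 0.0, 0.0]
ft_force: [-0.1, 0.7, 0.6]
grip_width: 0.0345
```

```bash
python3 - <<'E'
from h import *
np.set_printoptions(precision=4,suppress=True,linewidth=200)
s=cam("side");t=cam("top");o=robot.get_obs();print(o["position"],o["time"],o["ft_force"],o["moment"],o["grip_width"],o["tool_rot"])
print(rect(t,"straightedge_center","top",.003))
a=s["color"].copy()
a=a[150:225,150:250]; a=cv2.convertScaleAbs(a,alpha=2,beta=10); cv2.imwrite('pics/side9.png',cv2.resize(a,None,fx=8,fy=8,interpolation=cv2.INTER_NEAREST)[:,:,::-1])
E
```

```text
[ 0.3313  0.3044 -0.0384] 13.35 [ 0.5189 -0.2361 -0.5309] [ 0.0847 -0.0724 -0.0086] 0.03471222510418602 [0.0982 0.9952 0.0001 0.0001]
(0.82, 795, ((430.2388000488281, 283.5018615722656), (38.617496490478516, 138.18775939941406), 78.42839050292969), array([[358.6761, 278.4453],
       [494.0551, 250.7259],
       [501.8015, 288.5584],
       [366.4225, 316.2779]], dtype=float32))
```

View pics/side9.png

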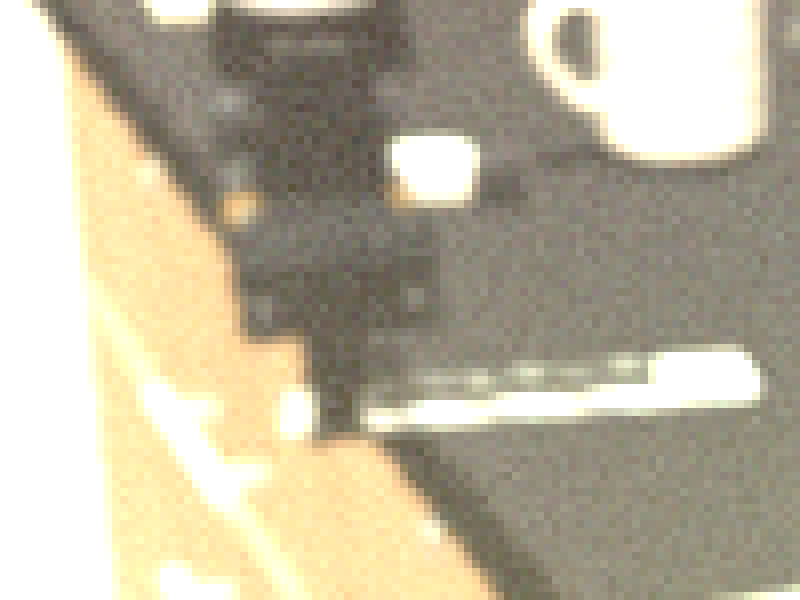

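send_rows(
  deltas=[
    {"tx": 0,"ty": 0,"tz": 0,"rx": 0,"ry": 0,"rz": 0},
    {"tx": 0,"ty": 0,"tz": -0.3,"rx": 0,"ry": 0,"rz": 0},
    {"tx": 0,"ty": 0,"tz": -0.9,"rx": 0,"ry": 0,"rz": 0},
    {"tx": 0,"ty": 0,"tz": -1.7,"rx": 0,"ry": 0,"rz": 0},
    {"tx": 0,"ty": 0,"tz": -2.5,"rx": 0,"ry": 0,"rz": 0},
  ],
)

```text
time: 13.82
position: [0.331, 0.3042, -0.0129]
tool_rot: [0.098, 0.995, -0.0, -0.0]
ft_force: [-0.2, 0.2, -2.2]
grip_width: 0.0344
```

send_rows(
  deltas=[
    {"tx": 0,"ty": 0,"tz": -1,"rx": 0,"ry": 0,"rz": 0},
    {"tx": 0,"ty": 0,"tz": -2.5,"rx": 0,"ry": 0,"rz": 0},
    {"tx": 0,"ty": 0,"tz": -4.0,"rx": 0,"ry": 0,"rz": 0},
    {"tx": 0,"ty": 0,"tz": -5.5,"rx": 0,"ry": 0,"rz": 0},
    {"tx": 0,"ty": 0,"tz": -6.5,"rx": 0,"ry": 0,"rz": 0},
  ],
)

```text
time: 14.23
position: [0.3315, 0.3046, 0.0534]
tool_rot: [0.098, 0.995, 0.001, 0.001]
ft_force: [0.1, 0.4, -0.9]
grip_width: 0.0343
```

```bash
cat > ck2.py <<'E'
from h import *
import sys
np.set_printoptions(precision=4,suppress=True,linewidth=200)
s=cam("side");t=cam("top");o=robot.get_obs();print(o["position"],o["time"],o["ft_force"],o["moment"],o["grip_width"],o["tool_rot"])
for l in("straightedge_near_end","straightedge_far_end"):
    a=robot.tip_of(l,"top"); b=robot.tip_of(l,"side")
    print(l,[(x["p"],x["xy"],depthpt(t,x["xy"])) for x in a[:2]],[(x["p"],x["xy"],depthpt(s,x["xy"])) for x in b[:2]])
    if a and b: print("tri",tri(t,a[0]["xy"],s,b[0]["xy"]))
m=robot.outline_of("straightedge_center","side")
if m:
    ys,xs=np.nonzero(m[0]["pixels"]); P=np.array([depthpt(s,(x,y)) for x,y in zip(xs,ys)]); P=P[P[:,2]<.4]
    print("side pts z quantiles",m[0]["p"],len(P),np.quantile(P[:,2],[.1,.5,.9]))
m=robot.outline_of("straightedge_center","top")
if m:
    ys,xs=np.nonzero(m[0]["pixels"]); P=np.array([depthpt(t,(x,y)) for x,y in zip(xs,ys)]); P=P[P[:,2]<.4]
    print("top",m[0]["p"],len(P),np.quantile(P[:,2],[.1,.5,.9]), P[np.argmax(P[:,0])],P[np.argmin(P[:,0])])
    q=P-np.median(P,0); A=np.c_[P[:,:2],np.ones(len(P))]; k=np.abs(q[:,2])<.04; print("plane",np.linalg.lstsq(A[k],P[k,2],rcond=None)[0])
y0,y1,x0,x1=map(int,sys.argv[2:6])
a=s["color"][y0:y1,x0:x1]; a=cv2.convertScaleAbs(a,alpha=1.6,beta=10); f=min(800/(x1-x0),600/(y1-y0)); cv2.imwrite('pics/%s.png'%sys.argv[1],cv2.resize(a,None,fx=f,fy=f)[:,:,::-1])
E
python3 ck2.py side10 120 240 140 300
```

```text
[0.3323 0.305  0.0536] 14.3333 [ 0.0639 -0.4627 -0.6575] [ 0.0922 -0.0382 -0.0009] 0.034161053511885184 [0.0982 0.9952 0.0013 0.0018]
straightedge_near_end [] [(0.75, [184.4, 173.2], array([0.3172, 0.3075, 0.0981]))]
straightedge_far_end [(0.9, [166.8, 206.3], array([0.4973, 0.2736, 0.0937])), (0.28, [404.7, 235.9], array([ 0.4437, -0.3151,  0.0069]))] [(0.66, [242.9, 168.8], array([0.6025, 0.5328, 0.0027])), (0.41, [317.7, 288.6], array([ 0.436 , -0.3337,  0.0201]))]
tri (array([0.499 , 0.2718, 0.0981]), np.float64(0.005079675127132498))
side pts z quantiles 0.61 215 [0.0928 0.0951 0.0971]
top 0.74 942 [0.0934 0.096  0.0984] [0.4983 0.276  0.0918] [0.3606 0.2624 0.2597]
plane [-0.0175 -0.0019  0.1041]
```

View pics/side10.png

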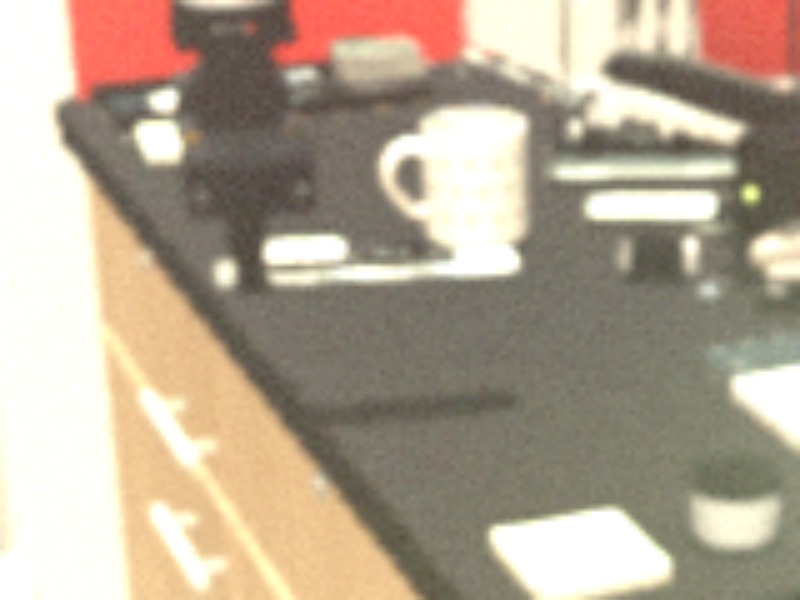

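```bash
python3 - <<'E'
from h import *
np.set_printoptions(suppress=True)
a=np.array([.3323,.305,.0536,2.945]);b=np.array([.511,-.168,.0836,1.6235])
W=[]
for f in (.1,.32,.56,.8,.94,1): 
    w=a+(b-a)*f; w[2]=min(.0836,.0536+.03*f/.3); W.append(w)
plan(W,a)
E
```

```text
t [-2.68 -4.29 -1.  ] r [0.    0.    0.132]
t [-7.08 -8.58 -2.  ] r [0.    0.    0.291]
t [-10.08  -6.75   0.  ] r [0.    0.    0.317]
t [-11.69  -3.27   0.  ] r [0.    0.    0.317]
t [-7.07  0.31  0.  ] r [0.    0.    0.185]
t [-2.95  0.69  0.  ] r [0.    0.    0.079]
```

send_rows(
  deltas=[
    {"tx": -0.2,"ty": -0.3,"tz": -0.1,"rx": 0,"ry": 0,"rz": 0.01},
    {"tx": -0.6,"ty": -1.0,"tz": -0.25,"rx": 0,"ry": 0,"rz": 0.03},
    {"tx": -1.2,"ty": -1.9,"tz": -0.45,"rx": 0,"ry": 0,"rz": 0.06},
    {"tx": -1.9,"ty": -3.0,"tz": -0.7,"rx": 0,"ry": 0,"rz": 0.094},
    {"tx": -2.68,"ty": -4.29,"tz": -1.0,"rx": 0,"ry": 0,"rz": 0.132},
  ],
)

```text
time: 15.05
position: [0.3491, 0.2562, 0.0613]
tool_rot: [0.165, 0.986, -0.0, -0.0]
ft_force: [-0.1, -1.0, -0.7]
grip_width: 0.0345
```

send_rows(
  deltas=[
    {"tx": -1.3,"ty": -1.6,"tz": -0.4,"rx": 0,"ry": 0,"rz": 0.055},
    {"tx": -2.7,"ty": -3.3,"tz": -0.8,"rx": 0,"ry": 0,"rz": 0.113},
    {"tx": -4.2,"ty": -5.0,"tz": -1.2,"rx": 0,"ry": 0,"rz": 0.172},
    {"tx": -5.6,"ty": -6.8,"tz": -1.6,"rx": 0,"ry": 0,"rz": 0.231},
    {"tx": -7.08,"ty": -8.58,"tz": -2.0,"rx": 0,"ry": 0,"rz": 0.291},
  ],
)

```text
time: 15.47
position: [0.3883, 0.1513, 0.0815]
tool_rot: [0.307, 0.952, -0.0, -0.0]
ft_force: [1.3, 0.2, -0.6]
grip_width: 0.0342
```

send_rows(
  deltas=[
    {"tx": -2.0,"ty": -1.35,"tz": 0,"rx": 0,"ry": 0,"rz": 0.063},
    {"tx": -4.0,"ty": -2.7,"tz": 0,"rx": 0,"ry": 0,"rz": 0.127},
    {"tx": -6.0,"ty": -4.05,"tz": 0,"rx": 0,"ry": 0,"rz": 0.19},
    {"tx": -8.0,"ty": -5.4,"tz": 0,"rx": 0,"ry": 0,"rz": 0.254},
    {"tx": -10.08,"ty": -6.75,"tz": 0,"rx": 0,"ry": 0,"rz": 0.317},
  ],
)

```text
time: 15.88
position: [0.4309, 0.0377, 0.0813]
tool_rot: [0.454, 0.891, -0.0, -0.0]
ft_force: [0.5, 0.6, -0.7]
grip_width: 0.0343
```

send_rows(
  deltas=[
    {"tx": -2.4,"ty": -0.65,"tz": 0,"rx": 0,"ry": 0,"rz": 0.063},
    {"tx": -4.7,"ty": -1.3,"tz": 0,"rx": 0,"ry": 0,"rz": 0.127},
    {"tx": -7.0,"ty": -1.95,"tz": 0,"rx": 0,"ry": 0,"rz": 0.19},
    {"tx": -9.4,"ty": -2.6,"tz": 0,"rx": 0,"ry": 0,"rz": 0.254},
    {"tx": -11.69,"ty": -3.27,"tz": 0,"rx": 0,"ry": 0,"rz": 0.317},
  ],
)

```text
time: 16.3
position: [0.474, -0.076, 0.0812]
tool_rot: [0.589, 0.808, -0.0, -0.0]
ft_force: [0.7, -0.2, -1.2]
grip_width: 0.0345
```

send_rows(
  deltas=[
    {"tx": -2.0,"ty": 0.1,"tz": 0,"rx": 0,"ry": 0,"rz": 0.05},
    {"tx": -3.7,"ty": 0.2,"tz": 0,"rx": 0,"ry": 0,"rz": 0.095},
    {"tx": -5.1,"ty": 0.25,"tz": 0,"rx": 0,"ry": 0,"rz": 0.132},
    {"tx": -6.2,"ty": 0.3,"tz": 0,"rx": 0,"ry": 0,"rz": 0.16},
    {"tx": -7.07,"ty": 0.31,"tz": 0,"rx": 0,"ry": 0,"rz": 0.185},
  ],
)

```text
time: 16.72
position: [0.4992, -0.1412, 0.0813]
tool_rot: [0.66, 0.751, -0.0, -0.0]
ft_force: [0.4, 0.7, -1.7]
grip_width: 0.0345
```

send_rows(
  deltas=[
    {"tx": -0.8,"ty": 0.2,"tz": 0,"rx": 0,"ry": 0,"rz": 0.02},
    {"tx": -1.6,"ty": 0.4,"tz": 0,"rx": 0,"ry": 0,"rz": 0.043},
    {"tx": -2.3,"ty": 0.55,"tz": 0,"rx": 0,"ry": 0,"rz": 0.062},
    {"tx": -2.95,"ty": 0.69,"tz": 0,"rx": 0,"ry": 0,"rz": 0.079},
    {"tx": -2.95,"ty": 0.69,"tz": 0,"rx": 0,"ry": 0,"rz": 0.079},
  ],
)

```text
time: 17.13
position: [0.5109, -0.1699, 0.0816]
tool_rot: [0.689, 0.725, 0.0, 0.001]
ft_force: [0.3, 0.3, -0.8]
grip_width: 0.0343
```

```bash
python3 ck2.py side11 150 340 200 450; python3 - <<'E'
from h import *
t=cam("top");a=t["color"][150:290,270:460]; cv2.imwrite('pics/top11.png',cv2.resize(cv2.convertScaleAbs(a,alpha=1.8,beta=15),None,fx=4,fy=4)[:,:,::-1])
E
```

```text
[ 0.5097 -0.1685  0.0814] 17.2333 [-0.714   0.5331 -0.5348] [ 0.0883 -0.046   0.0607] 0.034689491014758114 [ 0.6882  0.7256  0.     -0.0003]
straightedge_near_end [] [(0.7, [306.9, 207.8], array([ 0.4881, -0.1816,  0.1424]))]
straightedge_far_end [] [(0.56, [351.7, 242.0], array([ 0.5121, -0.3388,  0.1205]))]
side pts z quantiles 0.8 655 [0.1188 0.1226 0.1248]
```

View pics/side11.png

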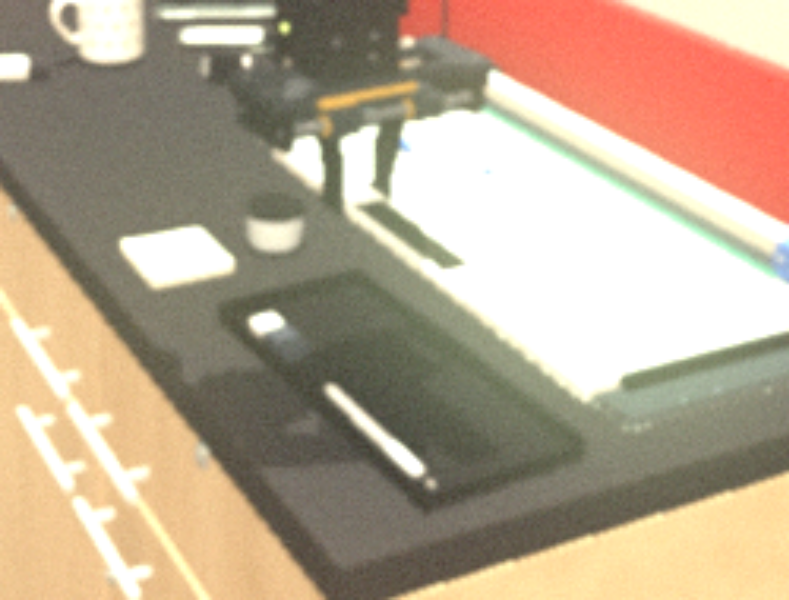

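View pics/top11.png

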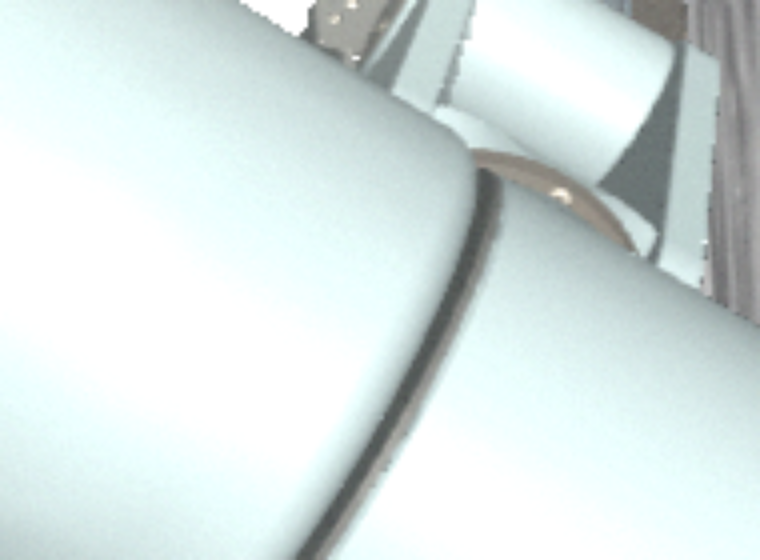

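send_rows(
  deltas=[
    {"tx": 0,"ty": 0,"tz": 0.5,"rx": 0,"ry": 0,"rz": 0},
    {"tx": 0,"ty": 0,"tz": 1.5,"rx": 0,"ry": 0,"rz": 0},
    {"tx": 0,"ty": 0,"tz": 3.0,"rx": 0,"ry": 0,"rz": 0},
    {"tx": 0,"ty": 0,"tz": 4.3,"rx": 0,"ry": 0,"rz": 0},
    {"tx": 0,"ty": 0,"tz": 5.5,"rx": 0,"ry": 0,"rz": 0},
  ],
)

```text
time: 18.0
position: [0.5093, -0.1684, 0.0249]
tool_rot: [0.688, 0.726, -0.0, -0.001]
ft_force: [0.3, -0.1, -0.8]
grip_width: 0.0342
```

send_rows(
  deltas=[
    {"tx": 0,"ty": 0,"tz": 1.0,"rx": 0,"ry": 0,"rz": 0},
    {"tx": 0,"ty": 0,"tz": 2.0,"rx": 0,"ry": 0,"rz": 0},
    {"tx": 0,"ty": 0,"tz": 3.0,"rx": 0,"ry": 0,"rz": 0},
    {"tx": 0,"ty": 0,"tz": 3.7,"rx": 0,"ry": 0,"rz": 0},
    {"tx": 0,"ty": 0,"tz": 4.0,"rx": 0,"ry": 0,"rz": 0},
  ],
)

```text
time: 18.42
position: [0.5093, -0.1683, -0.0148]
tool_rot: [0.688, 0.726, -0.0, -0.001]
ft_force: [-0.4, 0.7, -0.5]
grip_width: 0.0342
```

```bash
python3 ck2.py side12 180 330 250 450
```

```text
[ 0.5096 -0.1685 -0.0142] 18.5167 [-0.0072 -0.3206 -0.0647] [ 0.0422 -0.1394 -0.0171] 0.034062681373990884 [ 0.6881  0.7256 -0.0001 -0.0005]
straightedge_near_end [] [(0.7, [302.4, 242.4], array([ 0.484 , -0.1724,  0.0455]))]
straightedge_far_end [] [(0.72, [350.0, 280.9], array([ 0.5307, -0.3187,  0.0059]))]
side pts z quantiles 0.76 622 [0.0231 0.0261 0.0285]
```

View pics/side12.png

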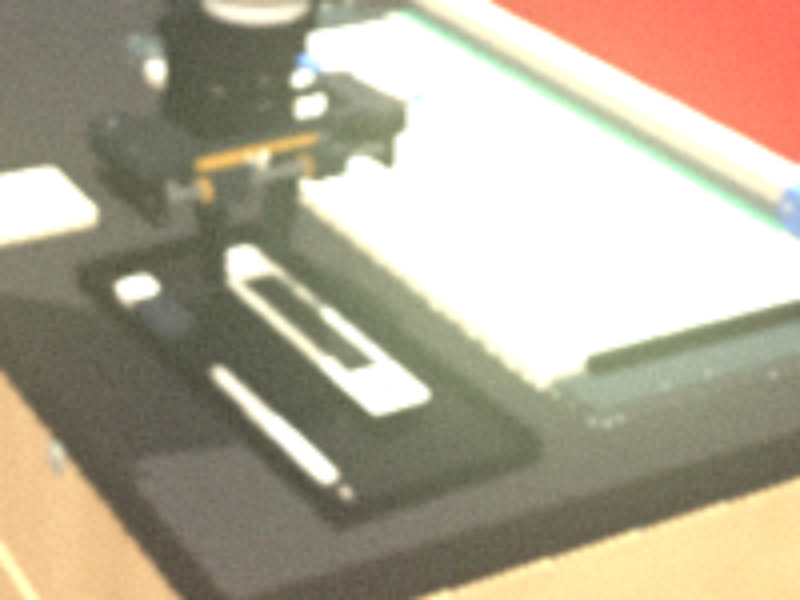

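send_rows(
  deltas=[
    {"tx": 0,"ty": 0,"tz": 0.4,"rx": 0,"ry": 0,"rz": 0},
    {"tx": 0,"ty": 0,"tz": 0.8,"rx": 0,"ry": 0,"rz": 0},
    {"tx": 0,"ty": 0,"tz": 1.1,"rx": 0,"ry": 0,"rz": 0},
    {"tx": 0,"ty": 0,"tz": 1.3,"rx": 0,"ry": 0,"rz": 0},
    {"tx": 0,"ty": 0,"tz": 1.4,"rx": 0,"ry": 0,"rz": 0},
  ],
)

```text
time: 19.23
position: [0.5096, -0.1685, -0.0281]
tool_rot: [0.688, 0.726, -0.0, -0.0]
ft_force: [0.2, 1.2, -0.6]
grip_width: 0.0344
```

send_rows(
  deltas=[
    {"tx": 0,"ty": 0,"tz": 0.1,"rx": 0,"ry": 0,"rz": 0},
    {"tx": 0,"ty": 0,"tz": 0.2,"rx": 0,"ry": 0,"rz": 0},
    {"tx": 0,"ty": 0,"tz": 0.3,"rx": 0,"ry": 0,"rz": 0},
  ],
)

```text
time: 19.48
position: [0.5099, -0.1687, -0.0306]
tool_rot: [0.688, 0.726, 0.0, 0.0]
ft_force: [0.6, -0.3, 0.2]
grip_width: 0.0347
```

```bash
python3 ck2.py side13 180 330 250 450
```

```text
[ 0.5098 -0.1686 -0.0307] 19.5833 [ 0.3381 -0.2955 -1.0271] [ 0.0897 -0.0515 -0.0106] 0.03413140593957328 [ 0.6881  0.7256 -0.     -0.0001]
straightedge_near_end [] [(0.76, [305.5, 246.5], array([ 0.4891, -0.1798,  0.0365]))]
straightedge_far_end [] [(0.59, [349.1, 285.2], array([ 0.5181, -0.334 ,  0.0067]))]
side pts z quantiles 0.6 621 [0.0081 0.0106 0.0129]
```

send_rows(
  deltas=[
    {"tx": 0,"ty": 0,"tz": 0.1,"rx": 0,"ry": 0,"rz": 0},
    {"tx": 0,"ty": 0,"tz": 0.2,"rx": 0,"ry": 0,"rz": 0},
    {"tx": 0,"ty": 0,"tz": 0.2,"rx": 0,"ry": 0,"rz": 0},
  ],
)

```text
time: 20.13
position: [0.51, -0.1687, -0.0318]
tool_rot: [0.688, 0.726, 0.0, 0.0]
ft_force: [0.1, 0.7, 5.8]
grip_width: 0.0345
```

send_rows(
  deltas=[
    {"tx": 0,"ty": 0,"tz": 0.1,"rx": 0,"ry": 0,"rz": 0},
    {"tx": 0,"ty": 0,"tz": 0.1,"rx": 0,"ry": 0,"rz": 0},
  ],
)

```text
time: 20.3
position: [0.51, -0.1687, -0.0318]
tool_rot: [0.688, 0.726, 0.0, 0.0]
ft_force: [-1.5, 1.1, 13.0]
grip_width: 0.0343
```

send_rows(
  deltas=[
    {"tx": 0,"ty": 0,"tz": -0.2,"rx": 0,"ry": 0,"rz": 0},
    {"tx": 0,"ty": 0,"tz": -0.2,"rx": 0,"ry": 0,"rz": 0},
  ],
)

```text
time: 20.47
position: [0.5102, -0.1688, -0.031]
tool_rot: [0.688, 0.726, 0.0, 0.001]
ft_force: [-0.1, -0.0, -0.9]
grip_width: 0.0342
```

send_rows(
  deltas=[
    {"tx": 0,"ty": 0,"tz": 0,"rx": 0,"ry": 0,"rz": 0},
    {"tx": 0,"ty": 0,"tz": 0,"rx": 0,"ry": 0,"rz": 0},
    {"tx": 0,"ty": 0,"tz": 0,"rx": 0,"ry": 0,"rz": 0},
    {"tx": 0,"ty": 0,"tz": 0,"rx": 0,"ry": 0,"rz": 0},
    {"tx": 0,"ty": 0,"tz": 0,"rx": 0,"ry": 0,"rz": 0},
  ],
  claw=4.6,
  squeeze=5,
)

```text
time: 20.88
position: [0.5096, -0.1685, -0.0317]
tool_rot: [0.688, 0.726, -0.0, -0.0]
ft_force: [-0.7, 0.0, 0.6]
grip_width: 0.0457
```

```bash
python3 ck2.py side14 180 330 250 450
```

```text
[ 0.5101 -0.1687 -0.0317] 20.9833 [ 0.6784  0.0773 -1.4407] [-0.0399 -0.0942 -0.0072] 0.04584643495809292 [0.6882 0.7255 0.0001 0.0002]
straightedge_near_end [] [(0.59, [304.0, 248.8], array([ 0.4849, -0.18  ,  0.031 ])), (0.17, [326.9, 266.8], array([ 0.5122, -0.2468,  0.0088]))]
straightedge_far_end [] [(0.55, [347.8, 287.4], array([ 0.5117, -0.3385,  0.0053]))]
side pts z quantiles 0.69 597 [0.0062 0.0079 0.0096]
```

View pics/side14.png

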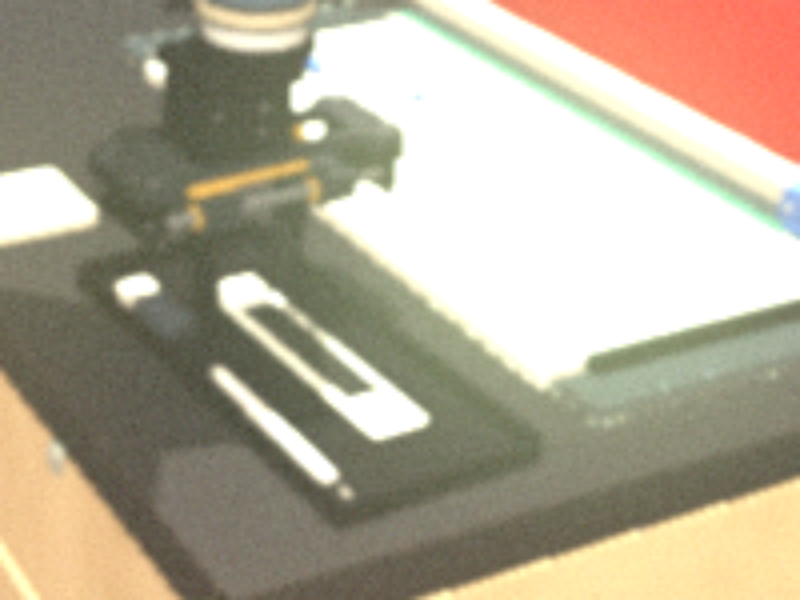

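Released; the bar's top is at about 8 mm. Straight up, then aside toward the left to clear the view.

send_rows(
  deltas=[
    {"tx": 0,"ty": 0,"tz": -0.3,"rx": 0,"ry": 0,"rz": 0},
    {"tx": 0,"ty": 0,"tz": -1,"rx": 0,"ry": 0,"rz": 0},
    {"tx": 0,"ty": 0,"tz": -3,"rx": 0,"ry": 0,"rz": 0},
    {"tx": 0,"ty": 0,"tz": -6,"rx": 0,"ry": 0,"rz": 0},
    {"tx": 0,"ty": 0,"tz": -10,"rx": 0,"ry": 0,"rz": 0},
  ],
)

```text
time: 21.7
position: [0.508, -0.1676, 0.068]
tool_rot: [0.688, 0.726, -0.001, -0.003]
ft_force: [0.4, -0.2, 0.8]
grip_width: 0.0457
```

send_rows(
  deltas=[
    {"tx": 4,"ty": 0,"tz": -1,"rx": 0,"ry": 0,"rz": 0},
    {"tx": 8,"ty": 0,"tz": -2,"rx": 0,"ry": 0,"rz": 0},
    {"tx": 12,"ty": 0,"tz": -3,"rx": 0,"ry": 0,"rz": 0},
    {"tx": 16,"ty": 0,"tz": -4,"rx": 0,"ry": 0,"rz": 0},
    {"tx": 20,"ty": 0,"tz": -5,"rx": 0,"ry": 0,"rz": 0},
  ],
)

```text
time: 22.12
position: [0.4988, 0.0327, 0.1197]
tool_rot: [0.688, 0.725, 0.0, 0.0]
ft_force: [0.7, 0.4, -0.3]
grip_width: 0.0454
```

send_rows(
  deltas=[
    {"tx": 4,"ty": 0,"tz": 0,"rx": 0,"ry": 0,"rz": 0},
    {"tx": 8,"ty": 0,"tz": 0,"rx": 0,"ry": 0,"rz": 0},
    {"tx": 12,"ty": 0,"tz": 0,"rx": 0,"ry": 0,"rz": 0},
    {"tx": 16,"ty": 0,"tz": 0,"rx": 0,"ry": 0,"rz": 0},
    {"tx": 18,"ty": 0,"tz": 0,"rx": 0,"ry": 0,"rz": 0},
  ],
)

```text
time: 22.53
position: [0.4889, 0.2149, 0.1193]
tool_rot: [0.687, 0.727, 0.001, -0.0]
ft_force: [0.7, -0.3, 0.6]
grip_width: 0.0456
```

```bash
python3 ck2.py side15 180 330 250 450; python3 - <<'E'
from h import *
np.set_printoptions(precision=4,suppress=True)
c=cam("top")
T=np.array([.4966,-.2435]);ex=np.array([-.0526,.9986]);ey=np.array([-.9986,-.0526])
for l,z in(("straightedge_center",.006),("tray",.017),("tray_pen",.009),("tray_eraser",.012)):
    r=rect(c,l,"top",z)
    if r:
        print(l,r[0],r[1],r[2]); P=r[3]/1000-T; print(np.c_[P@ex,P@ey])
a=c["color"][170:270,300:450]; cv2.imwrite('pics/top15.png',cv2.resize(cv2.convertScaleAbs(a,alpha=1.5,beta=15),None,fx=5,fy=5)[:,:,::-1])
E
```

```text
[0.4892 0.2141 0.1192] 22.6333 [0.3527 0.4142 0.4322] [-0.0172 -0.1122  0.006 ] 0.045884147962154224 [0.6862 0.7274 0.0008 0.0002]
straightedge_near_end [(0.82, [342.3, 209.7], array([ 0.5094, -0.1552,  0.0063]))] [(0.73, [304.0, 248.2], array([ 0.5098, -0.1357,  0.0051]))]
tri (array([ 0.5047, -0.152 ,  0.0152]), np.float64(0.0071861840441298855))
straightedge_far_end [(0.57, [413.5, 206.6], array([ 0.5211, -0.3428,  0.0025]))] [(0.79, [350.1, 287.3], array([ 0.5173, -0.3395,  0.0046]))]
tri (array([ 0.5187, -0.3407,  0.0055]), np.float64(0.00399441878719744))
side pts z quantiles 0.63 682 [0.0054 0.0077 0.0093]
top 0.66 1054 [0.0041 0.007  0.0096] [ 0.5361 -0.3271  0.0002] [ 0.4927 -0.1564  0.0083]
plane [-0.0185  0.0029  0.017 ]
tray 0.6 4793 ((497.1393127441406, -244.7885284423828), (141.04769897460938, 300.925537109375), 2.580005407333374)
[[ 0.1497  0.0689]
 [-0.1512  0.0712]
 [-0.1523 -0.0698]
 [ 0.1486 -0.0721]]
tray_pen 0.74 1022 ((510.64495849609375, -241.553466796875), (38.5049934387207, 189.72674560546875), 2.312748670578003)
[[ 0.0963  0.004 ]
 [-0.0934  0.0063]
 [-0.0939 -0.0322]
 [ 0.0958 -0.0345]]
tray_eraser 0.55 236 ((448.63031005859375, -161.52389526367188), (25.541271209716797, 59.421295166015625), 0.7991148233413696)
[[0.1146 0.0552]
 [0.0552 0.0575]
 [0.0542 0.032 ]
 [0.1136 0.0297]]
```

View pics/side15.png

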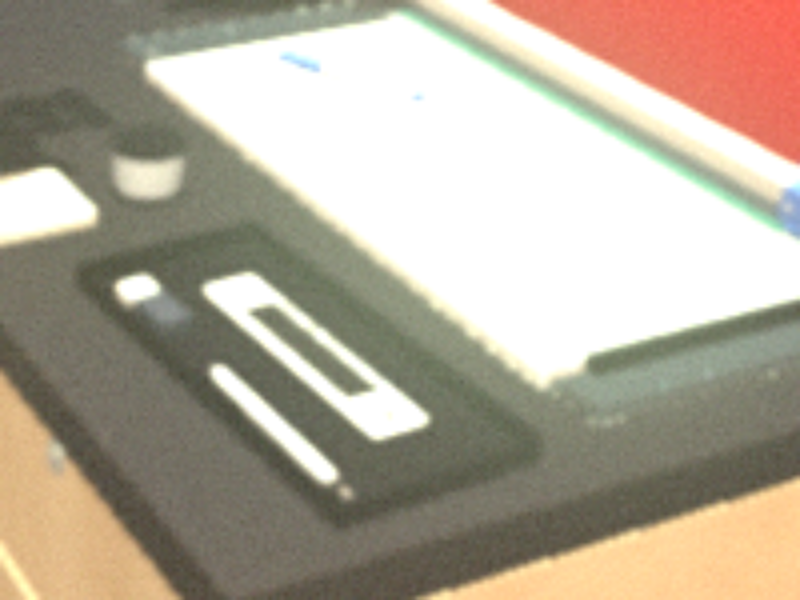

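View pics/top15.png

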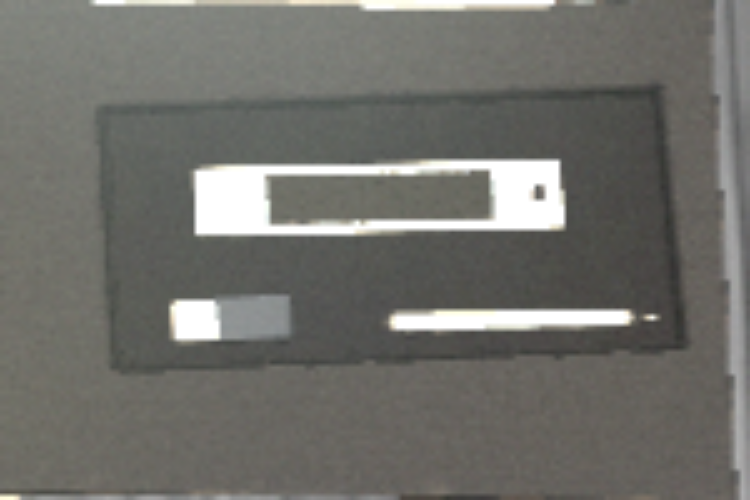

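The bar lies flat in the tray and clear of the walls: tray x from -94 to +96 mm, y from -34 to +6 mm, top about 7 mm. The pen and eraser haven't moved, and the robot is clear.

```bash
python3 -c "
from rig import robot
print(robot.hand_in())"
```

```text
the job is handed in; nothing more can be done
None
```

I dragged the straightedge out to about 48 mm past the edge and gripped it about 20 mm from its near end. I then lifted it about 95 mm, held level, laid it in the tray, let go and moved the arm clear. I handed the job in at about 23 s; it reports no verdict.

**Last checks:**
- **Position:** the straightedge lies flat at tray x about -94 to +96 mm and y about -34 to +6 mm. Its top is about 7 mm above the worktop, which means it rests on the tray floor.
- **Pen and eraser:** both look the same in the pictures as at the start. The eraser measured within about 2 mm of where it was. I checked the pen only by eye.
- **Robot:** at hand-in it was touching nothing, with wrist forces only at noise level.

**What disagreed:**
- **TCP height:** the reported height was about 35 mm lower than the fingertips really were, as seen in the side camera and when they touched the strip and the tray floor. I worked with the corrected height.
- **Networks:** in the last picture the pen network marked the straightedge instead of the pen. Triangulating the near end gave a height of 15 mm, with the two camera rays 7 mm apart. Depth from both cameras gave 5 to 6 mm there, so I took the 15 mm as a network error.

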